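# Load the growing rail, hang the tool baskets, light the lamp

## Task

Load every seedling pot on the bench into the growing rail: enter each pot's foot under the lips at the open end and slide it along, so that the first stands against the end stop and the others touch one behind the other. Hang each tool basket by its handle on a hook of its own, in any order with the pots, and only when all that is done push the lamp switch lever fully over to on. Keep the pots upright, and leave everything released and at rest, and the other things on the bench where they are.

Things in the scene. Friction and masses are not known exactly. Their poses are not given: they have to be found in the camera images.
- rail: fixed aluminium growing rail, 94 mm wide. Origin on the bench, mid-width, at the inner face of the orange end stop; x runs along the rail to the open end, z up. Channel floor 4 mm above the bench, inner walls at y = +-35 mm. Lips reach in to y = +-18 mm, 16 to 21 mm above the bench, over x = 0 to 252 mm. A pot against the stop has its origin at x = 31 mm, the next at 93, 155 and 217, all 4 mm up
- rail_mouth (a point): middle of the open end where the lips begin, on the channel floor (rail x = 252 mm, 4 mm up)
- rail_apron (a point): middle of the open loading apron (rail x = 297 mm, 4 mm up): the same floor, without lips, from x = 252 to 337 mm; a pot set down here, square to the rail, slides straight in. Low orange guide wings, 18 mm high, flare from y = +-36 mm at the mouth to +-50 mm at x = 291
- pot_a: seedling pot: black, 46 x 46 mm, flat upright sides 22 to 82 mm above its underside, on an orange neck (26 x 26 mm, 8 to 22 mm up) and a square orange foot (62 x 62 x 8 mm). 0.15 to 0.31 kg. Sprouts up to 30 mm above it offer no resistance and may pass between the fingers. Origin: centre of the foot's underside; z up, x and y along its sides (quarter turns are equivalent). May be absent.
- pot_b: seedling pot: black, 46 x 46 mm, flat upright sides 22 to 82 mm above its underside, on an orange neck (26 x 26 mm, 8 to 22 mm up) and a square orange foot (62 x 62 x 8 mm). 0.15 to 0.31 kg. Sprouts up to 30 mm above it offer no resistance and may pass between the fingers. Origin: centre of the foot's underside; z up, x and y along its sides (quarter turns are equivalent). May be absent.
- pot_c: seedling pot: black, 46 x 46 mm, flat upright sides 22 to 82 mm above its underside, on an orange neck (26 x 26 mm, 8 to 22 mm up) and a square orange foot (62 x 62 x 8 mm). 0.15 to 0.31 kg. Sprouts up to 30 mm above it offer no resistance and may pass between the fingers. Origin: centre of the foot's underside; z up, x and y along its sides (quarter turns are equivalent). May be absent.
- pot_d: seedling pot: black, 46 x 46 mm, flat upright sides 22 to 82 mm above its underside, on an orange neck (26 x 26 mm, 8 to 22 mm up) and a square orange foot (62 x 62 x 8 mm). 0.15 to 0.31 kg. Sprouts up to 30 mm above it offer no resistance and may pass between the fingers. Origin: centre of the foot's underside; z up, x and y along its sides (quarter turns are equivalent). May be absent.
- basket_blue: blue tool basket (holding white plant tags): open tray 76 (x) x 100 (y) x 45 mm high with a rigid arched handle along its y. Mid-handle is an upright wooden grip plate, 64 mm along y, 14 mm thick (x), 112 to 157 mm above the basket's underside; clear opening 88 mm wide below it. 0.22 kg. Origin: centre of the underside, z up. Either way round is equivalent. May be absent.
- basket_yellow: yellow tool basket (holding orange vials): open tray 76 (x) x 100 (y) x 45 mm high with a rigid arched handle along its y. Mid-handle is an upright wooden grip plate, 64 mm along y, 14 mm thick (x), 112 to 157 mm above the basket's underside; clear opening 88 mm wide below it. 0.22 kg. Origin: centre of the underside, z up. Either way round is equivalent. May be absent.
- basket_blue_bar (a point): middle of the underside of the blue basket's handle bar, 112 mm above its origin; axes as the basket's
- basket_yellow_bar (a point): middle of the underside of the yellow basket's handle bar, 112 mm above its origin; axes as the basket's
- hook_stand: fixed dark steel stand with two strap hooks 160 mm apart, pointing along its -x. Origin on the bench midway between them. Each strap is level, 36 mm wide, top 170 mm above the bench, from a post (near face x = 70 mm, no higher than the strap) to an upturned tip (12 mm high, x = -33 to -27 mm). A basket hangs with its handle across the strap between tip and post, one basket to a hook
- hook_left (a point): resting point for a handle on top of the strap on the stand's +y side (stand 0, 80, 170 mm); axes as the stand's
- hook_right (a point): the same on the hook on the stand's -y side (stand 0, -80, 170 mm); axes as the stand's
- lamp_switch (a joint): grow-lamp switch: red toggle lever, 80 mm long, on a grey block; 0 to 0.15 rad = off, leaning towards the block's -x; 1.0 rad = fully on, leaning to +x. It stays where it is left and takes only a light push
- lamp_switch_tip (a point): centre of the red ball (26 mm across) at the tip of the lever; about 92 mm above the bench and 38 mm before the block's centre when off
- lamp_switch_base: grey block of the lamp switch, fixed; its x is the direction in which the lever is pushed to switch on
- spray_bottle: bystander: clear bottle with blue cap, 66 mm wide, 130 mm high
- seed_jar: bystander: amber jar, 56 mm wide, 70 mm high
- beaker: bystander: white plastic beaker, 66 mm wide, 40 mm high
- nutrient: bystander: white bottle with red cap, 60 mm wide, 120 mm high
- scoop: bystander: long spoon lying on the bench
- tape_roll: bystander: orange tape roll, 90 mm across, 22 mm high
- dish: bystander: white dish, 90 mm across, 30 mm high

How it is judged:
On the way, in this order (a step that is already met when the one before it is completed fails the run):
1. every pot is home in the rail, every basket hangs on a hook, and the lamp is still off (x of pot_a in the frame of rail between 0.025 and 0.232 m and y of pot_a in the frame of rail between -0.008 and 0.008 m and z of pot_a in the frame of rail between -0.002 and 0.01 m and angle between each of pot_a, pot_b, pot_c, pot_d's own z axis and vertical below 0.12 rad and (x of pot_a in the frame of rail below 0.102 m or x of pot_b in the frame of rail between 0.073 and 0.102 m or x of pot_c in the frame of rail between 0.073 and 0.102 m or x of pot_d in the frame of rail between 0.073 and 0.102 m) and (x of pot_a in the frame of rail below 0.167 m or x of pot_b in the frame of rail between 0.135 and 0.167 m or x of pot_c in the frame of rail between 0.135 and 0.167 m or x of pot_d in the frame of rail between 0.135 and 0.167 m) and x of pot_b in the frame of rail between 0.025 and 0.232 m and y of pot_b in the frame of rail between -0.008 and 0.008 m and z of pot_b in the frame of rail between -0.002 and 0.01 m and (x of pot_b in the frame of rail below 0.102 m or x of pot_a in the frame of rail between 0.073 and 0.102 m or x of pot_c in the frame of rail between 0.073 and 0.102 m or x of pot_d in the frame of rail between 0.073 and 0.102 m) and (x of pot_b in the frame of rail below 0.167 m or x of pot_a in the frame of rail between 0.135 and 0.167 m or x of pot_c in the frame of rail between 0.135 and 0.167 m or x of pot_d in the frame of rail between 0.135 and 0.167 m) and x of pot_c in the frame of rail between 0.025 and 0.232 m and y of pot_c in the frame of rail between -0.008 and 0.008 m and z of pot_c in the frame of rail between -0.002 and 0.01 m and (x of pot_c in the frame of rail below 0.102 m or x of pot_a in the frame of rail between 0.073 and 0.102 m or x of pot_b in the frame of rail between 0.073 and 0.102 m or x of pot_d in the frame of rail between 0.073 and 0.102 m) and (x of pot_c in the frame of rail below 0.167 m or x of pot_a in the frame of rail between 0.135 and 0.167 m or x of pot_b in the frame of rail between 0.135 and 0.167 m or x of pot_d in the frame of rail between 0.135 and 0.167 m) and x of pot_d in the frame of rail between 0.025 and 0.232 m and y of pot_d in the frame of rail between -0.008 and 0.008 m and z of pot_d in the frame of rail between -0.002 and 0.01 m and (x of pot_d in the frame of rail below 0.102 m or x of pot_a in the frame of rail between 0.073 and 0.102 m or x of pot_b in the frame of rail between 0.073 and 0.102 m or x of pot_c in the frame of rail between 0.073 and 0.102 m) and (x of pot_d in the frame of rail below 0.167 m or x of pot_a in the frame of rail between 0.135 and 0.167 m or x of pot_b in the frame of rail between 0.135 and 0.167 m or x of pot_c in the frame of rail between 0.135 and 0.167 m) and x of any of pot_a, pot_b, pot_c, pot_d in the frame of rail below 0.037 m and ((x of basket_blue_bar in the frame of hook_left between -0.024 and 0.036 m and y of basket_blue_bar in the frame of hook_left between -0.025 and 0.025 m and z of basket_blue_bar in the frame of hook_left between -0.006 and 0.008 m) or (x of basket_blue_bar in the frame of hook_right between -0.024 and 0.036 m and y of basket_blue_bar in the frame of hook_right between -0.025 and 0.025 m and z of basket_blue_bar in the frame of hook_right between -0.006 and 0.008 m)) and ((x of basket_yellow_bar in the frame of hook_left between -0.024 and 0.036 m and y of basket_yellow_bar in the frame of hook_left between -0.025 and 0.025 m and z of basket_yellow_bar in the frame of hook_left between -0.006 and 0.008 m) or (x of basket_yellow_bar in the frame of hook_right between -0.024 and 0.036 m and y of basket_yellow_bar in the frame of hook_right between -0.025 and 0.025 m and z of basket_yellow_bar in the frame of hook_right between -0.006 and 0.008 m)) and angle between each of basket_blue, basket_yellow's own z axis and vertical below 0.35 rad and linear speed of each of pot_a, pot_b, pot_c, pot_d, basket_blue, basket_yellow below 0.03 m/s and value of joint lamp_switch below 0.5 rad), for 0.2 s.
2. the lamp switch is pushed over to on (value of joint lamp_switch above 0.85 rad), for 0.2 s.
At the end, for the whole second after the job is handed in: Every pot stands upright under the lips, in an unbroken row from the stop (first within 6 mm of home, then 9, 12 and 15 mm); every basket hangs with its bar on a hook strap, within 25 mm of mid-bar; lever beyond 0.85 rad; all at rest (x of pot_a in the frame of rail between 0.025 and 0.232 m and y of pot_a in the frame of rail between -0.008 and 0.008 m and z of pot_a in the frame of rail between -0.002 and 0.01 m and angle between each of pot_a, pot_b, pot_c, pot_d's own z axis and vertical below 0.12 rad and (x of pot_a in the frame of rail below 0.102 m or x of pot_b in the frame of rail between 0.073 and 0.102 m or x of pot_c in the frame of rail between 0.073 and 0.102 m or x of pot_d in the frame of rail between 0.073 and 0.102 m) and (x of pot_a in the frame of rail below 0.167 m or x of pot_b in the frame of rail between 0.135 and 0.167 m or x of pot_c in the frame of rail between 0.135 and 0.167 m or x of pot_d in the frame of rail between 0.135 and 0.167 m) and x of pot_b in the frame of rail between 0.025 and 0.232 m and y of pot_b in the frame of rail between -0.008 and 0.008 m and z of pot_b in the frame of rail between -0.002 and 0.01 m and (x of pot_b in the frame of rail below 0.102 m or x of pot_a in the frame of rail between 0.073 and 0.102 m or x of pot_c in the frame of rail between 0.073 and 0.102 m or x of pot_d in the frame of rail between 0.073 and 0.102 m) and (x of pot_b in the frame of rail below 0.167 m or x of pot_a in the frame of rail between 0.135 and 0.167 m or x of pot_c in the frame of rail between 0.135 and 0.167 m or x of pot_d in the frame of rail between 0.135 and 0.167 m) and x of pot_c in the frame of rail between 0.025 and 0.232 m and y of pot_c in the frame of rail between -0.008 and 0.008 m and z of pot_c in the frame of rail between -0.002 and 0.01 m and (x of pot_c in the frame of rail below 0.102 m or x of pot_a in the frame of rail between 0.073 and 0.102 m or x of pot_b in the frame of rail between 0.073 and 0.102 m or x of pot_d in the frame of rail between 0.073 and 0.102 m) and (x of pot_c in the frame of rail below 0.167 m or x of pot_a in the frame of rail between 0.135 and 0.167 m or x of pot_b in the frame of rail between 0.135 and 0.167 m or x of pot_d in the frame of rail between 0.135 and 0.167 m) and x of pot_d in the frame of rail between 0.025 and 0.232 m and y of pot_d in the frame of rail between -0.008 and 0.008 m and z of pot_d in the frame of rail between -0.002 and 0.01 m and (x of pot_d in the frame of rail below 0.102 m or x of pot_a in the frame of rail between 0.073 and 0.102 m or x of pot_b in the frame of rail between 0.073 and 0.102 m or x of pot_c in the frame of rail between 0.073 and 0.102 m) and (x of pot_d in the frame of rail below 0.167 m or x of pot_a in the frame of rail between 0.135 and 0.167 m or x of pot_b in the frame of rail between 0.135 and 0.167 m or x of pot_c in the frame of rail between 0.135 and 0.167 m) and x of any of pot_a, pot_b, pot_c, pot_d in the frame of rail below 0.037 m and ((x of basket_blue_bar in the frame of hook_left between -0.024 and 0.036 m and y of basket_blue_bar in the frame of hook_left between -0.025 and 0.025 m and z of basket_blue_bar in the frame of hook_left between -0.006 and 0.008 m) or (x of basket_blue_bar in the frame of hook_right between -0.024 and 0.036 m and y of basket_blue_bar in the frame of hook_right between -0.025 and 0.025 m and z of basket_blue_bar in the frame of hook_right between -0.006 and 0.008 m)) and ((x of basket_yellow_bar in the frame of hook_left between -0.024 and 0.036 m and y of basket_yellow_bar in the frame of hook_left between -0.025 and 0.025 m and z of basket_yellow_bar in the frame of hook_left between -0.006 and 0.008 m) or (x of basket_yellow_bar in the frame of hook_right between -0.024 and 0.036 m and y of basket_yellow_bar in the frame of hook_right between -0.025 and 0.025 m and z of basket_yellow_bar in the frame of hook_right between -0.006 and 0.008 m)) and angle between each of basket_blue, basket_yellow's own z axis and vertical below 0.35 rad and linear speed of each of pot_a, pot_b, pot_c, pot_d, basket_blue, basket_yellow below 0.03 m/s and value of joint lamp_switch above 0.85 rad); the robot touches nothing.
It fails at once if a bystander is moved more than 30 mm (distance of any of spray_bottle, seed_jar, beaker, nutrient, scoop, tape_roll, dish from where it was at the start of the episode above 0.03 m).
It fails at once if a pot is tipped over (angle between any of pot_a, pot_b, pot_c, pot_d's own z axis and vertical above 1 rad).
Of pot_a, pot_b, pot_c, pot_d only 3 to 4 are there at a start; the rules pass over those that are not, and their reading is None.
Of basket_blue, basket_yellow only 1 to 2 are there at a start; the rules pass over those that are not, and their reading is None.
At some moment in a run one of pot_a, pot_b, pot_c, pot_d may be knocked a few centimetres aside while the robot is not near it.
It also fails if it takes over 210 s, if anything falls off the work surface, if the arm or the gripper's body presses on something with over 40 N, if the wrist force passes 120 N, or if a joint passes its speed limit or range.

## Robot

A 7-joint arm with a two-finger parallel gripper is mounted at the origin on the work surface. World frame = base frame: x ahead of the robot, y to its left, z up, the work surface at z = 0. Lengths are in m, angles in rad, forces in N, time in s.
With the tool pointing down it reaches from about 0.35 to 0.9 m from the base axis. Payload 8.1 kg.
Tool frame: the origin (TCP) lies on the centre line of the jaws, within the pads' length; the fingertips stand arm.tips_ahead ahead of it and the grasp point (between the pads) lies 8 mm behind it (arm.tips_ahead is the distance from the TCP to the fingertips, in m); z points along the fingers, y is the direction in which the jaws open and shut (so a half turn about z gives the same grasp; the last joint's range is limited). The gripper opens to 92 mm and grips with 3 to 60 N. Pads are 19 mm wide; open, the fingers measure 130 mm over their backs; the gripper's body (75 mm by 190 mm) begins 47 mm behind the grasp point.
Start: joints at [-1.322, 0.434, 0.025, 1.573, -0.012, 1.134, -0.075], TCP at [0.215, 0.587, 0.238] pointing down, gripper open.
Joint ranges: [-2.62, 2.62], [-0.44, 2.09], [-1.27, 1.32], [0.08, 2.57], [-1.32, 4.46], [0.12, 2], [-2.74, 2.74]. Speed limits (rad/s): [2.22, 2.22, 3.01, 3.01, 3.14, 3.14, 3.14].

## Interface

Orientations are given as a rotation vector (axis times angle).
In Python, from cell import arm gives the robot as it stands. The module is installed in compiled form; this text tells all that it offers.
- The arm moves only by the tool jog_arm, never from a script. Its argument "moves" is a list of rows, each an object with "twist": the turn, a rotation vector about the tool's x, y, z in units of 10 degrees (1.0 is 10 degrees), a list of three; "xyz": the shift along the tool's x, y, z in units of 60 mm (1.0 is 60 mm), a list of three; "grip": the closure, from -1 (fully open) to 1 (shut). A call has 1 to 5 rows; each row is the pose to reach, as a shift and turn from the pose commanded when the call began, along the tool's axes at that moment; what a row does not reach only later rows make up. A row lasts 1/8 s, in which the tool goes at most 62.5 mm and 10.7 degrees, less where a joint would pass 70% of its speed; a pose out of reach is approached as far as the arm can. A call with a gripper value outside its range is refused whole. The fingers move at their own pace and stop on an object; "force" is the grip in N (left out, the last holds). Time passes only in rows, so rows that repeat a pose let the fingers close. It gives the time, the measured TCP pose, the force and the opening at its end, in the units of the state.
- arm.observe(): the state, without advancing time (a new reading comes with each control period).
- arm.get_image(name): name is "scene" or "side" or "wrist"; returns the picture (420x560x3 uint8, blue, green, red); there is no depth.
- arm.camera_params(name): a dict with "mtx" (3x3 intrinsics, pixels), "T" (4x4, takes a point from camera to world coordinates); the wrist camera has in their place "T_tool_cam" (4x4, takes a point from camera to tool coordinates, whose origin is the TCP and whose axes are the flange's). Camera axes: x right, y down, z forward; pixel columns grow to the right and rows downward; lengths in m; the calibration is good to about 2 mm. A picture is of the moment at which its call begins: read the wrist's pose just before it. camera_params takes no time and is no camera call.
- arm.sign_off(): hands the job in, once; it reports no verdict.
The state is a dict: "clock": time; "joints": joint angles; "dq": joint speeds; "joint_efforts": joint torques, N m; "position": TCP position; "ee_rot": TCP orientation; "force": force on the tool from outside, world axes, zero at the start; "ft_torque": the same for the moment, N m; "width": opening from 0.0 (shut) to 1.0 (fully open).
Only numpy, scipy, OpenCV 4.12 (cv2) and the standard library are available. Lean on these libraries where they do the work, as an engineer would, in place of code of your own. Each camera call takes 0.05 s, during which the arm holds its last target. There are 200 camera calls.

## Working session

There is one attempt and no reset: what is moved stays moved. The work goes in short steps, Python scripts to look and compute and a tool call to move; the robot and the scene stay as the last step left them, time stands still between calls to the robot, and variables do not carry over. Pictures are saved under pics/ and viewed, about 12 in all and at most 16, crops included, and the job is handed in when it is done.

Besides the shell and the picture viewer there is one more tool, called after "Call:" in YAML: its name, and indented under it one key for each argument. jog_arm: Moves the arm, as the interface text tells. Its arguments: {"type":"object","properties":{"moves":{"type":"array","items":{"type":"object","properties":{"twist":{"type":"array","items":{"type":"number"}},"xyz":{"type":"array","items":{"type":"number"}},"grip":{"type":"number"}}}},"force":{"type":"number"}},"required":["moves"]}

```bash
mkdir -p pics; python3 - <<'E'
from cell import arm
import cv2,numpy as np
np.set_printoptions(precision=4,suppress=True)
print(arm.observe(),arm.tips_ahead)
for n in("scene","side","wrist"):
    cv2.imwrite(f"pics/{n}0.png",arm.get_image(n)); print(n,arm.camera_params(n))
E
```

```text
{'clock': 0.0, 'joints': array([-1.3216,  0.4353,  0.025 ,  1.5741, -0.0116,  1.134 , -0.0751]), 'dq': array([-0.0006,  0.0008,  0.0014,  0.0004,  0.0005,  0.0007, -0.0001]), 'joint_efforts': array([ -0.0012, -66.7832,   0.9842, -31.4481,  -0.0607,   0.0428,
         0.0002]), 'position': array([0.2152, 0.5862, 0.2369]), 'ee_rot': array([-0.5498, -3.093 ,  0.0026]), 'force': array([-0.6465,  0.5471, -0.1624]), 'ft_torque': array([-0.003 , -0.0348, -0.0331]), 'width': 0.9963097184419268} 0.011
scene {'mtx': array([[393.4771,   0.    , 282.4953],
       [  0.    , 393.4771, 217.5368],
       [  0.    ,   0.    ,   1.    ]]), 'T': array([[ 0.7515,  0.4074, -0.5189,  1.0655],
       [ 0.6593, -0.49  ,  0.5703, -0.5571],
       [-0.0219, -0.7707, -0.6368,  0.7451],
       [ 0.    ,  0.    ,  0.    ,  1.    ]])}
side {'mtx': array([[411.0231,   0.    , 278.1637],
       [  0.    , 411.0231, 213.2598],
       [  0.    ,   0.    ,   1.    ]]), 'T': array([[-0.9682, -0.1951,  0.1563,  0.3697],
       [-0.2495,  0.7156, -0.6525,  0.7327],
       [ 0.0155, -0.6707, -0.7415,  0.9839],
       [ 0.    ,  0.    ,  0.    ,  1.    ]])}
wrist {'mtx': array([[329.682 ,   0.    , 278.2275],
       [  0.    , 329.682 , 206.845 ],
       [  0.    ,   0.    ,   1.    ]]), 'T_tool_cam': array([[ 0.0012, -0.9698, -0.244 ,  0.0638],
       [ 1.    ,  0.0015, -0.0008, -0.0001],
       [ 0.0011, -0.244 ,  0.9698, -0.1467],
       [ 0.    ,  0.    ,  0.    ,  1.    ]])}
```

View pics/scene0.png

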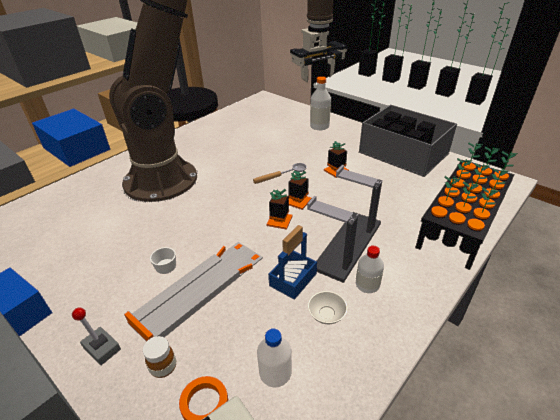

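View pics/side0.png

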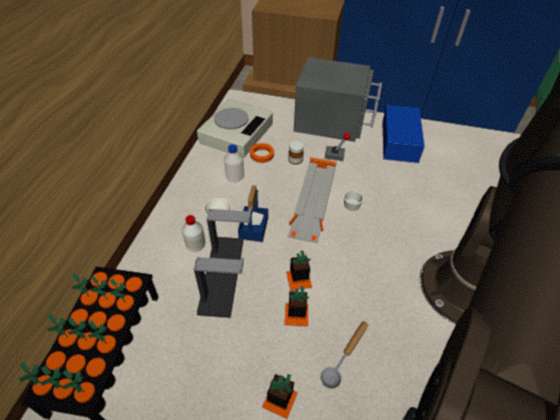

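The scene view shows three pots near (337,158), (298,190) and (279,210), the blue basket at (292,270) and the rail from (140,325) to (245,255). The lever ball is at (79,313). There is no yellow basket and no fourth pot. I'll enlarge both views.

```bash
cat > h.py <<'E'
from cell import arm
import cv2,numpy as np
from scipy.spatial.transform import Rotation as R
np.set_printoptions(precision=4,suppress=True)
def cam(n):
    p=arm.camera_params(n); K=p["mtx"]
    if "T" in p: return K,p["T"]
    s=arm.observe(); T=np.eye(4); T[:3,:3]=R.from_rotvec(s["ee_rot"]).as_matrix(); T[:3,3]=s["position"]
    return K,T@p["T_tool_cam"]
def plane(c,uv,z):
    K,T=c; d=T[:3,:3]@np.linalg.solve(K,[uv[0],uv[1],1.]); o=T[:3,3]
    return o+d*(z-o[2])/d[2]
def proj(c,P):
    K,T=c; q=(np.atleast_2d(P)-T[:3,3])@T[:3,:3]@K.T
    return q[:,:2]/q[:,2:]
def tri(obs):
    A=np.zeros((3,3));b=np.zeros(3)
    for c,uv in obs:
        K,T=c; d=T[:3,:3]@np.linalg.solve(K,[uv[0],uv[1],1.]); d/=np.linalg.norm(d); M=np.eye(3)-np.outer(d,d); A+=M; b+=M@T[:3,3]
    return np.linalg.solve(A,b)
def crop(img,x0,y0,x1,y1,s,out):
    c=cv2.resize(img[y0:y1,x0:x1],None,fx=s,fy=s,interpolation=cv2.INTER_CUBIC)
    for x in range(-(-x0//20)*20,x1,20):
        cv2.line(c,(int((x-x0)*s),0),(int((x-x0)*s),6),(0,0,255),1); cv2.putText(c,str(x),(int((x-x0)*s)+1,16),0,.35,(0,0,255),1)
    for y in range(-(-y0//20)*20,y1,20):
        cv2.line(c,(0,int((y-y0)*s)),(6,int((y-y0)*s)),(0,0,255),1); cv2.putText(c,str(y),(8,int((y-y0)*s)+4),0,.35,(0,0,255),1)
    cv2.imwrite(out,c)
E
python3 - <<'E'
from h import *
crop(cv2.imread("pics/scene0.png"),120,135,390,340,2.9,"pics/sc.png")
crop(cv2.imread("pics/side0.png"),185,130,375,272,4.2,"pics/sd.png")
E
```

```text
(no output)
```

View pics/sc.png

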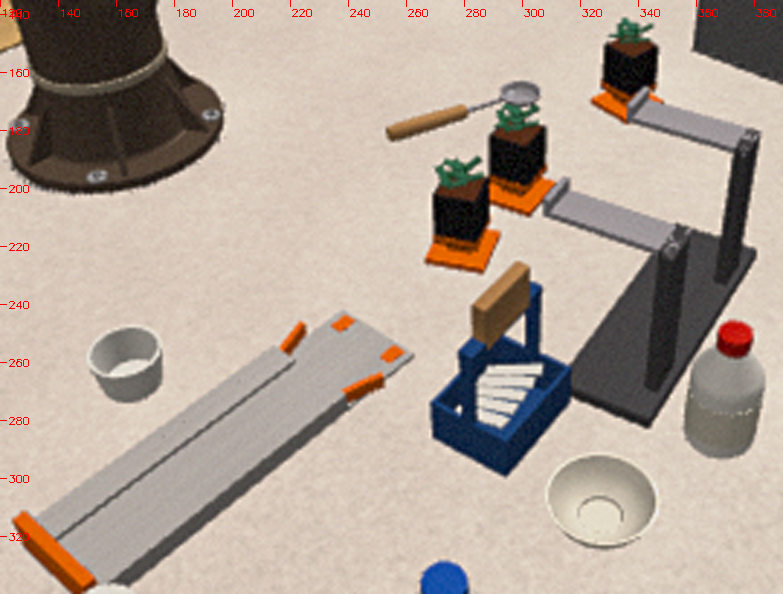

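View pics/sd.png

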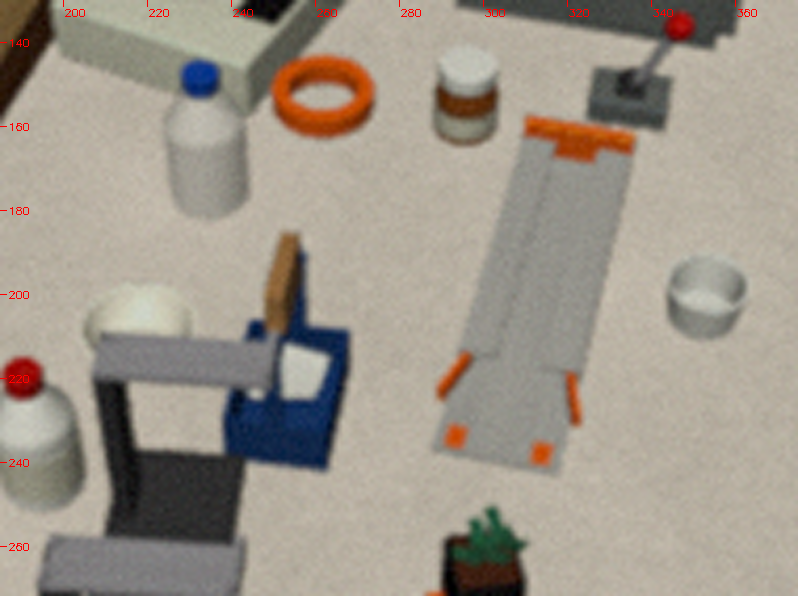

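```bash
cat > m.py <<'E'
from h import *
from scipy.optimize import least_squares
sc,sd=cam("scene"),cam("side")
S=lambda x,y:(sc,(120+x/2.9,135+y/2.9))
D=lambda x,y:(sd,(185+x/4.2,130+y/4.2))
def fit(pts,x0):
    def f(p):
        c,s=np.cos(p[2]),np.sin(p[2]); r=[]
        for (cm,uv),q in pts:
            P=[p[0]+c*q[0]-s*q[1],p[1]+s*q[0]+c*q[1],q[2]]; r+=list(proj(cm,P)[0]-uv)
        return r
    o=least_squares(f,x0,loss="soft_l1"); print(o.x,np.degrees(o.x[2])); print(np.array(o.fun).reshape(-1,2).round(1).tolist()); return o.x
E
python3 - <<'E'
from m import *
for n,(c,uv),z in [("ap1",S(343,310),.004),("ap2",S(413,355),.004),("ap1",D(557,473),.004),("ap2",D(433,448),.004),("st",S(17,513),.03),("st",S(95,580),.03),("st",D(525,117),.03),("st",D(634,135),.03),
 ("hookF tipbase",S(545,213),.17),("hookF post",S(668,252),.17),("hookF post far",S(690,228),.17),("hookF",D(278,350),.17),("hookF",D(272,385),.17),("hookF",D(95,375),.17),("hookF",D(105,335),.17),
 ("B tip",(sd,(243,262)),.17),("B tip",(sd,(241,272)),.17),("B post",(sd,(196,259)),.17),("B post",(sd,(194,271)),.17),
 ("bsk top",S(472,303),.157),("bsk top",S(517,262),.157),("bsk top",S(529,268),.157),("bask",S(505,476),0),("bask",S(433,435),0),("bask",S(571,375),0),("bask",D(326,470),0),("bask",D(225,455),0),
 ("pot1",S(426,262),0),("pot1",S(483,273),0),("pot1",S(500,235),.0),("pot2",S(528,215),0),("pot2",S(557,185),.0),("pot3",S(591,101),0),("pot3",S(626,122),0)]:
    print(n,plane(c,uv,z))
print("ball",tri([(sc,(79,313.5)),(sd,(346.5,136))]))
print(proj(sc,[.215,.587,.238]))
crop(cv2.imread("pics/side0.png"),230,240,390,420,3.3,"pics/sd2.png")
E
```

```text
ap1 [ 0.4374 -0.051   0.004 ]
ap2 [ 0.5299 -0.0516  0.004 ]
ap1 [ 0.4311 -0.045   0.004 ]
ap2 [ 0.5228 -0.0441  0.004 ]
st [ 0.4319 -0.3897  0.03  ]
st [ 0.5289 -0.3853  0.03  ]
st [ 0.5276 -0.3949  0.03  ]
st [ 0.4343 -0.3966  0.03  ]
hookF tipbase [0.6209 0.0214 0.17  ]
hookF post [0.7246 0.044  0.17  ]
hookF post far [0.7215 0.0798 0.17  ]
hookF [0.6106 0.0357 0.17  ]
hookF [0.6056 0.0648 0.17  ]
hookF [0.7147 0.0859 0.17  ]
hookF [0.7208 0.0524 0.17  ]
B tip [0.5834 0.192  0.17  ]
B tip [0.5792 0.2207 0.17  ]
B post [0.6957 0.2131 0.17  ]
B post [0.6871 0.2467 0.17  ]
bsk top [ 0.6367 -0.0871  0.157 ]
bsk top [ 0.6326 -0.0285  0.157 ]
bsk top [ 0.6444 -0.0281  0.157 ]
bask [ 0.6803 -0.1009  0.    ]
bask [ 0.6056 -0.107   0.    ]
bask [0.6526 0.024  0.    ]
bask [ 0.5933 -0.0072  0.    ]
bask [ 0.6679 -0.0013  0.    ]
pot1 [0.447  0.0543 0.    ]
pot1 [0.5019 0.0782 0.    ]
pot1 [0.4766 0.1343 0.    ]
pot2 [0.4778 0.1784 0.    ]
pot2 [0.469  0.2392 0.    ]
pot3 [0.3973 0.3971 0.    ]
pot3 [0.4556 0.3867 0.    ]
ball [ 0.4168 -0.4696  0.0935]
[[317.5754  74.1388]]
```

View pics/sd2.png

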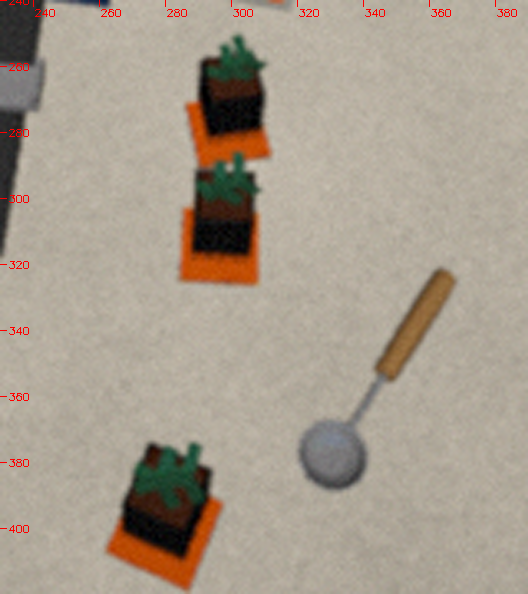

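View pics/wrist0.png

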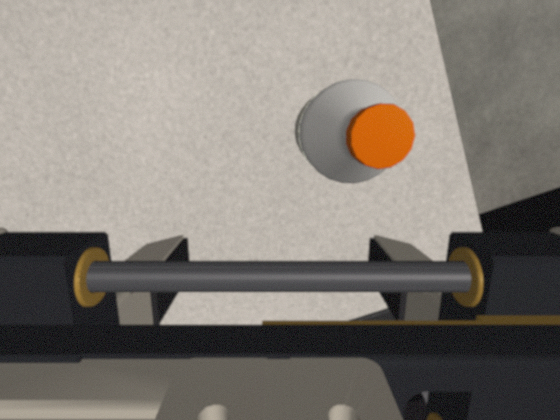

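The third crop shows the pots' foot corners and the wrist view shows only a bottle, away from the work area. Next I fit the poses and plan.

```bash
cat > plan.py <<'E'
from h import *
# python plan.py x y z yaw : tool down, tool-x axis at world yaw(deg)
import sys
def rot(yaw):
    a=np.radians(yaw); return np.array([[np.cos(a),np.sin(a),0],[np.sin(a),-np.cos(a),0],[0,0,-1]])
def go(p,yaw,s=None):
    s=s or arm.observe(); M=R.from_rotvec(s["ee_rot"]).as_matrix()
    d=M.T@(np.array(p)-s["position"])/.06; t=R.from_matrix(M.T@rot(yaw)).as_rotvec(degrees=True)/10
    return d.round(3).tolist(),t.round(2).tolist()
def seq(wps):
    """each way-point (x,y,z,yaw) relative to the one before, assumed reached exactly"""
    s=arm.observe(); print(s["clock"],s["position"],s["force"],s["width"],"yaw",np.degrees(np.arctan2(*R.from_rotvec(s["ee_rot"]).as_matrix()[1::-1,0])),s["joints"])
    for x,y,z,a in wps:
        d,t=go((x,y,z),a,s); print((x,y,z,a),"xyz",d,"twist",t,"rows",np.ceil(max(np.linalg.norm(d)*60/62.5,np.linalg.norm(t)*10/10.7)))
        s={"position":np.array([x,y,z]),"ee_rot":R.from_matrix(rot(a)).as_rotvec()}
E
python3 - <<'E'
from m import *
from plan import *
E2=lambda x,y:(sd,(230+x/3.3,240+y/3.3))
def foot(pts,x0):
    h=.031
    # corners numbered by nearest
    def f(p):
        c,s=np.cos(p[2]),np.sin(p[2]); r=[]
        for cm,uv in pts:
            C=[[p[0]+c*a-s*b,p[1]+s*a+c*b,0.001] for a in(h,-h) for b in(h,-h)]
            e=proj(cm,C)-uv; r+=list(e[np.argmin((e**2).sum(1))])
        return r
    o=least_squares(f,x0,diff_step=1e-4); print("pot",o.x[:2],np.degrees(o.x[2]),np.array(o.fun).round(1))
foot([S(426,262),S(483,273),S(500,235),E2(186,104),E2(200,167),E2(270,157)],[.462,.094,.4])
foot([S(528,215),S(557,185),E2(180,283),E2(258,284)],[.455,.21,.1])
foot([S(591,101),S(626,122),E2(107,552),E2(188,590),E2(222,503)],[.42,.41,-.3])
print("rail");fit([(S(343,310),(.337,.047,.004)),(S(413,355),(.337,-.047,.004)),(D(557,473),(.337,.047,.004)),(D(433,448),(.337,-.047,.004))],[.48,-.385,1.57])
print("bsk")
fit([(S(505,476),(.038,-.05,0)),(S(433,435),(-.038,-.05,0)),(S(571,375),(.038,.05,.03)),(D(326,470),(-.038,.05,0)),(D(225,455),(.038,.05,0)),(S(472,303),(-.007,-.032,.157)),(S(529,268),(.007,.032,.157)),(D(283,234),(.007,-.032,.157))],[.64,-.05,0])
print("stand")
fit([(S(545,213),(-.033,-.098,.17)),(S(668,252),(.07,-.098,.17)),(D(278,350),(-.033,-.098,.17)),(D(272,385),(-.033,-.062,.17)),((sd,(243,262)),(-.033,.062,.17)),((sd,(241,272)),(-.033,.098,.17))],[.63,.13,.2])
seq([(.40,.33,.25,-180),(.40,.33,.25,-90),(.40,.33,.25,90)])
E
```

```text
pot [0.459  0.0953] 24.599462433753338 [-0.9 -0.7 -0.1 -0.8 -0.1 -0.9 -0.7  0.1 -0.7 -0.5 -0.1 -0.6]
pot [0.4407 0.2047] 11.715360773042217 [ 0.3 -0.7 -0.6 -1.1 -0.5 -0.8 -0.1  0.1]
pot [0.4298 0.4234] -8.558025791346099 [-0.6 -0.5  0.3 -0.4 -0.6 -0.1  0.3  0.   0.1 -0.1]
rail
[ 0.4747 -0.3844  1.5576] 89.2412839839152
[[-0.2, -1.6], [-0.1, -1.4], [-0.2, -0.5], [-0.8, -1.2]]
bsk
[ 0.6371 -0.0542  0.1094] 6.267455500449832
[[0.3, -0.3], [-0.5, 0.1], [-0.2, 0.3], [-0.0, -0.4], [-0.6, 0.1], [-1.0, -0.7], [0.4, -2.1], [-1.1, -1.8]]
stand
[0.6291 0.1322 0.1867] 10.699784020227074
[[0.2, -2.7], [-2.0, -2.6], [-0.9, -1.9], [-1.0, -0.1], [-0.0, -1.8], [0.1, 0.6]]
0.15 [0.2153 0.5863 0.2371] [-0.2364 -0.7493 -0.1706] 1.0020315211279522 yaw 159.8375112566452 [-1.3216  0.4351  0.025   1.5739 -0.0116  1.134  -0.0751]
(0.4, 0.33, 0.25, -180) xyz [-4.362, -2.95, -0.21] twist [-0.01, -0.0, -2.02] rows 6.0
(0.4, 0.33, 0.25, -90) xyz [0.0, 0.0, 0.0] twist [0.0, -0.0, -9.0] rows 9.0
(0.4, 0.33, 0.25, 90) xyz [0.0, 0.0, 0.0] twist [0.0, 0.0, -18.0] rows 17.0
```

Call:
jog_arm:
  moves:
    - {"xyz":[-4.5,-2.36,0.3],"twist":[0,0,4.5],"grip":-1}
    - {"xyz":[-4.5,-2.36,0.3],"twist":[0,0,4.5],"grip":-1}
    - {"xyz":[-4.5,-2.36,0.3],"twist":[0,0,4.5],"grip":-1}
    - {"xyz":[-4.5,-2.36,0.3],"twist":[0,0,4.5],"grip":-1}
    - {"xyz":[-4.5,-2.36,0.3],"twist":[0,0,4.5],"grip":-1}

```text
clock: 0.78
position: [0.4213, 0.3587, 0.2196]
ee_rot: [1.697, 2.643, -0.0]
force: [-0.2, 0.5, 0.1]
width: 1.002
```

```bash
python3 -c "
from plan import *
seq([(.43,.36,.22,81.5)])"
```

```text
0.775 [0.4213 0.3587 0.2196] [-0.1745  0.4705  0.0517] 1.0021283440876645 yaw 114.59798660955785 [-1.0104  0.3362  0.2752  1.7916 -0.1045  1.0279 -0.2664]
(0.43, 0.36, 0.22, 81.5) xyz [-0.04, 0.141, -0.006] twist [0.0, 0.0, 3.31] rows 4.0
```

Call:
jog_arm:
  moves:
    - {"xyz":[-0.04,0.14,0],"twist":[0,0,3.3]}
    - {"xyz":[-0.04,0.14,0],"twist":[0,0,3.3]}
    - {"xyz":[-0.04,0.14,0],"twist":[0,0,3.3]}
    - {"xyz":[-0.04,0.14,0],"twist":[0,0,3.3]}
    - {"xyz":[-0.04,0.14,0],"twist":[0,0,3.3]}

```text
invalid input at $.moves[0]: expected keys twist, xyz, grip
```

```bash
python3 - <<'E'
from plan import *
seq([(.43,.36,.22,81.5)])
np.save("pics/w1.npy",cam("wrist")[1]); cv2.imwrite("pics/w1.png",arm.get_image("wrist"))
E
```

```text
0.775 [0.4213 0.3587 0.2196] [-0.1745  0.4705  0.0517] 1.0021283440876645 yaw 114.59798660955785 [-1.0104  0.3362  0.2752  1.7916 -0.1045  1.0279 -0.2664]
(0.43, 0.36, 0.22, 81.5) xyz [-0.04, 0.141, -0.006] twist [0.0, 0.0, 3.31] rows 4.0
```

View pics/w1.png

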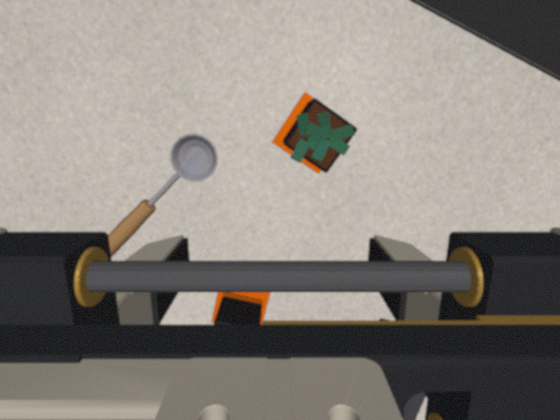

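The wrist view shows pot 3 with its body top corners at about (321,98), (357,130), (323,172), (285,135) and visible foot corners at (305,93), (273,141).

```bash
cat >> m.py <<'E'
def wpot(c,body,foot,x0):
    def f(p):
        cc,s=np.cos(p[2]),np.sin(p[2]); r=[]
        for pts,h,z in((body,.023,.082),(foot,.031,.008)):
            for uv in pts:
                C=[[p[0]+cc*a-s*b,p[1]+s*a+cc*b,z+(p[3] if len(p)>3 else 0)] for a in(h,-h) for b in(h,-h)]
                e=proj(c,C)-uv; r+=list(e[np.argmin((e**2).sum(1))])
        return r
    o=least_squares(f,x0,diff_step=1e-4); print("pot",o.x[:2],np.degrees(o.x[2]),np.array(o.fun).round(1)); return o.x
E
python3 - <<'E'
from m import *
from plan import *
c=(cam("wrist")[0],np.load("pics/w1.npy"))
p=wpot(c,[(321,98),(357,130),(323,172),(285,135)],[(305,93),(273,141)],[.43,.423,-.15])
y=90+np.degrees(p[2])
seq([(p[0],p[1],.22,y),(p[0],p[1],.048,y)])
E
```

```text
pot [0.4323 0.4234] -13.704441905179129 [-3.2 -2.6  2.7  1.1  1.3  1.8 -2.2  5.2  3.5 -3.2 -1.7 -2.9]
0.825 [0.4269 0.3514 0.2195] [ 4.0311 -5.6752  0.1371] 1.001359767252375 yaw 114.10506104584661 [-1.0035  0.3362  0.2838  1.793  -0.1022  1.0276 -0.2611]
(np.float64(0.43227287524219526), np.float64(0.42344458716301236), 0.22, np.float64(76.29555809482088)) xyz [1.059, 0.572, -0.012] twist [0.02, 0.02, 3.78] rows 4.0
(np.float64(0.43227287524219526), np.float64(0.42344458716301236), 0.048, np.float64(76.29555809482088)) xyz [0.0, -0.0, 2.867] twist [0.0, 0.0, -0.0] rows 3.0
```

Call:
jog_arm:
  moves:
    - {"xyz":[0.4,0.35,0],"twist":[0,0,3.6],"grip":-1}
    - {"xyz":[0.4,0.35,0],"twist":[0,0,3.6],"grip":-1}
    - {"xyz":[0.4,0.35,0],"twist":[0,0,3.6],"grip":-1}
    - {"xyz":[0.4,0.35,0],"twist":[0,0,3.6],"grip":-1}
    - {"xyz":[0.4,0.35,0],"twist":[0,0,3.6],"grip":-1}

```text
clock: 1.45
position: [0.4286, 0.3915, 0.2195]
ee_rot: [2.426, 1.996, -0.001]
force: [-0.7, 0.0, -0.5]
width: 1.0
```

```bash
cat > snap.py <<'E'
from m import *
from plan import *
import sys
seq([]); n=sys.argv[1]; T=cam("wrist")[1]; np.save(f"pics/{n}.npy",T); I=arm.get_image("wrist"); cv2.imwrite(f"pics/{n}f.png",I)
x0,y0,x1,y1,s=map(float,sys.argv[2:7]); crop(I,int(x0),int(y0),int(x1),int(y1),s,f"pics/{n}.png")
E
python3 snap.py w2 160 30 420 230 3
```

```text
1.45 [0.4286 0.3915 0.2195] [-0.6632  0.0279 -0.5466] 0.9998173263748478 yaw 78.90306767320702 [-1.1286  0.3902  0.4092  1.7337 -0.1748  1.0542 -0.8537]
```

View pics/w2.png

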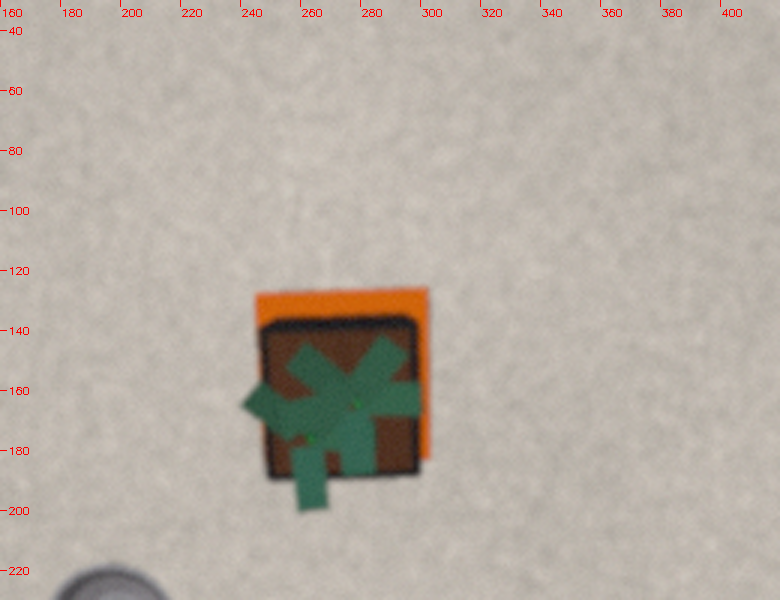

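The crop shows pot 3's foot corners at (245.3,128), (302.7,126), (303.3,183.3) and its body top's lower corners at (249.7,189.7), (300,188).

```bash
python3 - <<'E'
from m import *
from plan import *
c=(cam("wrist")[0],np.load("pics/w2.npy"))
p=wpot(c,[(249.7,189.7),(300,188),(299.2,137)],[(245.3,128),(302.7,126),(303.3,183.3)],[.43,.423,-.15])
y=90+np.degrees(p[2]); print(p)
q=p.tolist()
seq([(q[0],q[1],.22,y),(q[0],q[1],.052,y),(q[0],q[1],.19,y)])
E
```

```text
pot [0.432  0.4225] -9.343528296936755 [-1.4  1.3  0.7  1.5  0.8 -1.1 -1.  -0.9  0.4 -0.7  0.4  0. ]
[ 0.432   0.4225 -0.1631]
1.5 [0.4287 0.3915 0.2195] [ 0.7945 -0.1811 -0.0584] 0.9970756210105718 yaw 78.96017314174587 [-1.1282  0.3901  0.4089  1.7337 -0.1747  1.0543 -0.8527]
(0.4320422059503997, 0.42252811460681794, 0.22, np.float64(80.65647170306325)) xyz [0.519, -0.044, -0.008] twist [-0.0, 0.0, -0.17] rows 1.0
(0.4320422059503997, 0.42252811460681794, 0.052, np.float64(80.65647170306325)) xyz [0.0, -0.0, 2.8] twist [0.0, 0.0, -0.0] rows 3.0
(0.4320422059503997, 0.42252811460681794, 0.19, np.float64(80.65647170306325)) xyz [-0.0, 0.0, -2.3] twist [0.0, 0.0, -0.0] rows 3.0
```

Call:
jog_arm:
  moves:
    - {"xyz":[0.52,-0.04,0],"twist":[0,0,-0.2],"grip":-1}
    - {"xyz":[0.52,-0.04,1],"twist":[0,0,-0.2],"grip":-1}
    - {"xyz":[0.52,-0.04,2],"twist":[0,0,-0.2],"grip":-1}
    - {"xyz":[0.52,-0.04,2.8],"twist":[0,0,-0.2],"grip":-1}
    - {"xyz":[0.52,-0.04,2.8],"twist":[0,0,-0.2],"grip":-1}

```text
clock: 2.12
position: [0.4306, 0.4205, 0.0486]
ee_rot: [2.39, 2.038, -0.011]
force: [0.5, 0.5, 0.6]
width: 1.002
```

Call:
jog_arm:
  moves:
    - {"xyz":[0,0,0],"twist":[0,0,0],"grip":1}
    - {"xyz":[0,0,0],"twist":[0,0,0],"grip":1}
    - {"xyz":[0,0,0],"twist":[0,0,0],"grip":1}
    - {"xyz":[0,0,0],"twist":[0,0,0],"grip":1}
    - {"xyz":[0,0,0],"twist":[0,0,0],"grip":1}
  force: 25

```text
clock: 2.75
position: [0.4325, 0.4226, 0.0521]
ee_rot: [-2.391, -2.037, -0.0]
force: [-2.3, 1.5, 1.2]
width: 0.505
```

Call:
jog_arm:
  moves:
    - {"xyz":[0,0,0],"twist":[0,0,0],"grip":1}
    - {"xyz":[0,0,-0.5],"twist":[0,0,0],"grip":1}
    - {"xyz":[0,0,-1.2],"twist":[0,0,0],"grip":1}
    - {"xyz":[0,0,-2.2],"twist":[0,0,0],"grip":1}
    - {"xyz":[0,0,-2.2],"twist":[0,0,0],"grip":1}

```text
clock: 3.38
position: [0.435, 0.424, 0.1881]
ee_rot: [-2.391, -2.036, -0.013]
force: [-0.0, -0.2, -3.3]
width: 0.503
```

```bash
python3 - <<'E'
from plan import *
seq([(.42,.2,.185,85),(.476,-.02,.185,89.2)])
E
```

```text
3.375 [0.435  0.424  0.1881] [-0.0063 -0.1782 -3.2642] 0.502831565751539 yaw 80.81542269037806 [-1.1332  0.4591  0.3912  1.7115 -0.2024  1.0026 -0.8309]
(0.42, 0.2, 0.185, 85) xyz [-3.726, 0.349, 0.028] twist [0.03, -0.04, -0.42] rows 4.0
(0.476, -0.02, 0.185, 89.2) xyz [-3.571, 1.249, 0.0] twist [0.0, 0.0, -0.42] rows 4.0
```

Call:
jog_arm:
  moves:
    - {"xyz":[-5,0.56,0],"twist":[0,0,-0.84],"grip":1}
    - {"xyz":[-5,0.56,0],"twist":[0,0,-0.84],"grip":1}
    - {"xyz":[-5,0.56,0],"twist":[0,0,-0.84],"grip":1}
    - {"xyz":[-5,0.56,0],"twist":[0,0,-0.84],"grip":1}
    - {"xyz":[-5,0.56,0],"twist":[0,0,-0.84],"grip":1}

```text
clock: 4.0
position: [0.4169, 0.1181, 0.1827]
ee_rot: [-2.237, -2.205, 0.003]
force: [1.9, 0.2, -2.9]
width: 0.5
```

Call:
jog_arm:
  moves:
    - {"xyz":[-5,1,0],"twist":[0,0,0],"grip":1}
    - {"xyz":[-5,1,0],"twist":[0,0,0],"grip":1}
    - {"xyz":[-5,1,0],"twist":[0,0,0],"grip":1}
    - {"xyz":[-5,1,0],"twist":[0,0,0],"grip":1}
    - {"xyz":[-5,1,0],"twist":[0,0,0],"grip":1}

```text
clock: 4.62
position: [0.4735, -0.1819, 0.1826]
ee_rot: [-2.236, -2.205, 0.002]
force: [1.1, 0.2, -2.6]
width: 0.496
```

Call:
jog_arm:
  moves:
    - {"xyz":[0,0,0],"twist":[0,0,0],"grip":1}
    - {"xyz":[0,0,0],"twist":[0,0,0],"grip":1}

```text
clock: 4.88
position: [0.4732, -0.1795, 0.1826]
ee_rot: [-2.236, -2.204, 0.002]
force: [0.0, 0.8, -2.7]
width: 0.5
```

```bash
python3 snap.py w3 60 0 500 330 1.8
```

```text
4.875 [ 0.4732 -0.1795  0.1826] [ 0.014   0.769  -2.6612] 0.49965748900892043 yaw 89.19350073822866 [-0.2054  0.3295  0.5974  1.9639 -0.2309  0.9175  0.4948]
```

View pics/w3.png

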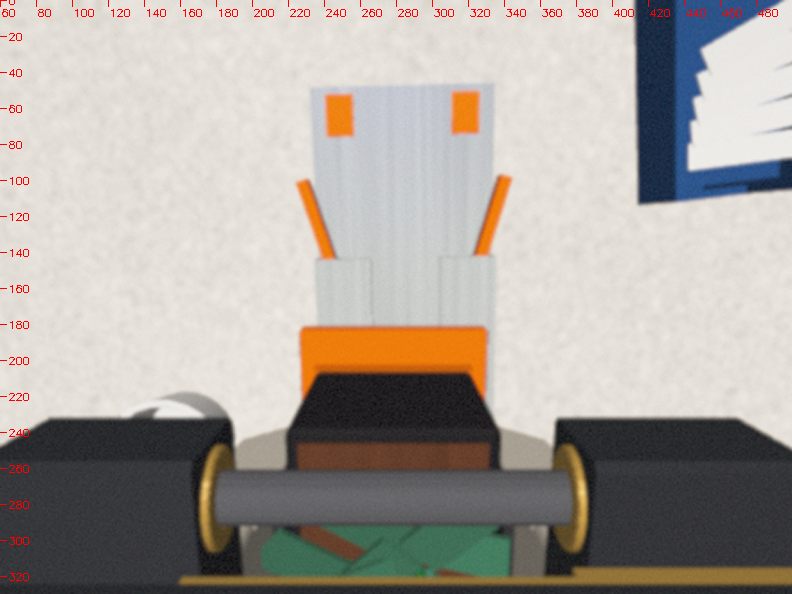

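The wrist view shows the apron's far corners at (232.8,49.4) and (334.4,46.7), the lip ends at (235.6,143.9) and (335,142.2), and the held pot square in the jaws. Now I fit the rail.

```bash
python3 - <<'E'
from m import *
from plan import *
c=(cam("wrist")[0],np.load("pics/w3.npy"))
L=[((c,(60+u/1.8,v/1.8)),q) for u,v,q in [(311,89,(.337,.047,.004)),(494,84,(.337,-.047,.004)),(316,259,(.252,.047,.021)),(495,256,(.252,-.047,.021)),(371,259,(.252,.018,.021)),(440,256,(.252,-.018,.021))]]
p=fit(L,[.477,-.384,1.56])
from scipy.spatial.transform import Rotation as R
cc,s=np.cos(p[2]),np.sin(p[2]); ya=np.degrees(p[2])
w=lambda x,z:(round(p[0]+cc*x,4),round(p[1]+s*x,4),z,ya)
print([plane(c,(60+u/1.8,v/1.8),.136+.0) for u,v in((300,330),(487,328))])
seq([w(.300,.12),w(.300,.057),w(.2,.057),w(.031,.057)])
E
```

```text
[ 0.4833 -0.3846  1.5791] 90.47733440461559
[[-1.1, -1.0], [0.9, -0.7], [-1.3, 0.7], [1.4, 0.2], [-0.4, 0.1], [0.4, 0.9]]
[array([ 0.4442, -0.1488,  0.136 ]), array([ 0.5058, -0.1489,  0.136 ])]
4.925 [ 0.4734 -0.1787  0.1827] [-0.708  -0.0593 -2.3979] 0.4988105593491734 yaw 89.29051710811582 [-0.2066  0.329   0.597   1.964  -0.2309  0.9175  0.4949]
(np.float64(0.4808), np.float64(-0.0847), 0.12, np.float64(90.47733440461559)) xyz [1.567, 0.105, 1.047] twist [-0.01, -0.0, -0.12] rows 2.0
(np.float64(0.4808), np.float64(-0.0847), 0.057, np.float64(90.47733440461559)) xyz [0.0, -0.0, 1.05] twist [0.0, 0.0, 0.0] rows 2.0
(np.float64(0.4816), np.float64(-0.1846), 0.057, np.float64(90.47733440461559)) xyz [-1.665, -0.001, 0.0] twist [0.0, 0.0, 0.0] rows 2.0
(np.float64(0.483), np.float64(-0.3536), 0.057, np.float64(90.47733440461559)) xyz [-2.817, -0.0, 0.0] twist [0.0, 0.0, 0.0] rows 3.0
```

Call:
jog_arm:
  moves:
    - {"xyz":[1.57,0.1,0],"twist":[0,0,-0.12],"grip":1}
    - {"xyz":[1.57,0.1,0.5],"twist":[0,0,-0.12],"grip":1}
    - {"xyz":[1.57,0.1,1.2],"twist":[0,0,-0.12],"grip":1}
    - {"xyz":[1.57,0.1,1.8],"twist":[0,0,-0.12],"grip":1}
    - {"xyz":[1.57,0.1,2.08],"twist":[0,0,-0.12],"grip":1}

```text
clock: 5.55
position: [0.4799, -0.0835, 0.0569]
ee_rot: [-2.207, -2.232, 0.003]
force: [-0.0, 0.6, -2.7]
width: 0.502
```

Call:
jog_arm:
  moves:
    - {"xyz":[0,0,0],"twist":[0,0,0],"grip":1}
    - {"xyz":[0,0,0],"twist":[0,0,0],"grip":1}

```text
clock: 5.8
position: [0.4816, -0.085, 0.0594]
ee_rot: [2.211, 2.231, 0.001]
force: [0.3, 0.1, -3.0]
width: 0.502
```

```bash
cat > rail.py <<'E'
from m import *
from plan import *
p=[.4833,-.3846,1.5791]; cc,s=np.cos(p[2]),np.sin(p[2]); ya=np.degrees(p[2])
w=lambda x,z:(round(p[0]+cc*x,4),round(p[1]+s*x,4),z,ya)
q=arm.observe()["position"]-[p[0],p[1],0]; print("rail x,y",q[0]*cc+q[1]*s,-q[0]*s+q[1]*cc)
seq([w(a,b) for a,b in eval(sys.argv[1])])
E
python3 rail.py "[(.3,.0575),(.2,.0575),(.03,.0575)]"
```

```text
rail x,y 0.2996088708905037 -0.0007550317812744652
5.8 [ 0.4816 -0.085   0.0594] [ 0.2626  0.1046 -2.9657] 0.5019596399698834 yaw 90.51031621269709 [-0.2784  0.487   0.4611  2.1169 -0.3703  0.6141  0.4513]
(np.float64(0.4808), np.float64(-0.0846), 0.0575, np.float64(90.47576542910829)) xyz [0.007, -0.013, 0.032] twist [0.0, -0.0, 0.0] rows 1.0
(np.float64(0.4816), np.float64(-0.1846), 0.0575, np.float64(90.47576542910829)) xyz [-1.667, -0.001, 0.0] twist [0.0, 0.0, 0.0] rows 2.0
(np.float64(0.4831), np.float64(-0.3546), 0.0575, np.float64(90.47576542910829)) xyz [-2.833, 0.001, 0.0] twist [0.0, 0.0, 0.0] rows 3.0
```

Call:
jog_arm:
  moves:
    - {"xyz":[0,-0.01,0.04],"twist":[0,0,0],"grip":1}
    - {"xyz":[-0.4,-0.01,0.04],"twist":[0,0,0],"grip":1}
    - {"xyz":[-0.8,-0.01,0.04],"twist":[0,0,0],"grip":1}
    - {"xyz":[-1.2,-0.01,0.04],"twist":[0,0,0],"grip":1}
    - {"xyz":[-1.6,-0.01,0.04],"twist":[0,0,0],"grip":1}

```text
clock: 6.42
position: [0.4818, -0.1824, 0.0571]
ee_rot: [2.212, 2.23, 0.001]
force: [-0.2, 1.0, -2.8]
width: 0.496
```

```bash
python3 rail.py "[(.1,.0575),(.04,.0575)]"
```

```text
rail x,y 0.2021603208011898 -0.00017364245696123285
6.425 [ 0.4818 -0.1824  0.0571] [-0.2077  0.9849 -2.8074] 0.49645995009809313 yaw 90.45542692363706 [-0.0693  0.5211  0.4474  2.056  -0.3695  0.6401  0.6341]
(np.float64(0.4825), np.float64(-0.2846), 0.0575, np.float64(90.47576542910829)) xyz [-1.703, -0.002, -0.007] twist [0.01, 0.0, -0.0] rows 2.0
(np.float64(0.483), np.float64(-0.3446), 0.0575, np.float64(90.47576542910829)) xyz [-1.0, 0.0, 0.0] twist [0.0, 0.0, 0.0] rows 1.0
```

Call:
jog_arm:
  moves:
    - {"xyz":[-0.5,0,0],"twist":[0,0,0],"grip":1}
    - {"xyz":[-1.1,0,0],"twist":[0,0,0],"grip":1}
    - {"xyz":[-1.7,0,0],"twist":[0,0,0],"grip":1}
    - {"xyz":[-2.2,0,0],"twist":[0,0,0],"grip":1}
    - {"xyz":[-2.55,0,0],"twist":[0,0,0],"grip":1}

```text
clock: 7.05
position: [0.4826, -0.3363, 0.057]
ee_rot: [2.213, 2.228, 0.0]
force: [0.5, 0.0, -2.7]
width: 0.499
```

Call:
jog_arm:
  moves:
    - {"xyz":[-0.06,0,0.01],"twist":[0,0,0],"grip":1}
    - {"xyz":[-0.12,0,0.01],"twist":[0,0,0],"grip":1}
    - {"xyz":[-0.18,0,0.02],"twist":[0,0,0],"grip":1}
    - {"xyz":[-0.22,0,0.02],"twist":[0,0,0],"grip":1}
    - {"xyz":[-0.22,0,0.02],"twist":[0,0,0],"grip":1}

```text
clock: 7.68
position: [0.4837, -0.3472, 0.0557]
ee_rot: [2.211, 2.231, 0.002]
force: [1.9, 3.4, 5.9]
width: 0.498
```

```bash
python3 rail.py "[(.031,.0575)]"
```

```text
rail x,y 0.03743216359771178 -0.0006629013643985639
7.675 [ 0.4837 -0.3472  0.0557] [1.9213 3.4171 5.9028] 0.49771382814960485 yaw 90.50402669553863 [ 0.2384  0.6204  0.4314  1.8562 -0.3688  0.7435  0.8826]
(np.float64(0.483), np.float64(-0.3536), 0.0575, np.float64(90.47576542910829)) xyz [-0.107, -0.012, -0.03] twist [0.01, -0.0, 0.0] rows 1.0
```

Call:
jog_arm:
  moves:
    - {"xyz":[-0.05,0,-0.03],"twist":[0,0,0],"grip":1}
    - {"xyz":[-0.1,0,-0.03],"twist":[0,0,0],"grip":1}
    - {"xyz":[-0.15,0,-0.03],"twist":[0,0,0],"grip":1}
    - {"xyz":[-0.2,0,-0.03],"twist":[0,0,0],"grip":1}
    - {"xyz":[-0.2,0,-0.03],"twist":[0,0,0],"grip":1}

```text
clock: 8.3
position: [0.4826, -0.357, 0.0568]
ee_rot: [-2.208, -2.228, -0.004]
force: [-1.9, 9.9, 7.0]
width: 0.5
```

```bash
python3 rail.py "[(.031,.0575)]"
```

```text
rail x,y 0.02758500654072852 0.0004478995046901247
8.3 [ 0.4826 -0.357   0.0568] [-1.8574  9.8809  6.9792] 0.5004921735714811 yaw 90.50385951487817 [ 0.2575  0.6272  0.4306  1.838  -0.3684  0.7601  0.8963]
(np.float64(0.483), np.float64(-0.3536), 0.0575, np.float64(90.47576542910829)) xyz [0.057, 0.007, -0.011] twist [-0.01, -0.03, 0.0] rows 1.0
```

Call:
jog_arm:
  moves:
    - {"xyz":[0.04,0,0],"twist":[0,0,0],"grip":-1}
    - {"xyz":[0.04,0,0],"twist":[0,0,0],"grip":-1}
    - {"xyz":[0.04,0,0],"twist":[0,0,0],"grip":-1}
    - {"xyz":[0.04,0,0],"twist":[0,0,0],"grip":-1}
    - {"xyz":[0.04,0,-0.6],"twist":[0,0,0],"grip":-1}

```text
clock: 8.93
position: [0.4814, -0.3565, 0.0913]
ee_rot: [-2.21, -2.226, 0.002]
force: [0.7, 0.0, 1.0]
width: 0.981
```

Call:
jog_arm:
  moves:
    - {"xyz":[0,0,-1],"twist":[0,0,0],"grip":-1}
    - {"xyz":[0,0,-2],"twist":[0,0,0],"grip":-1}
    - {"xyz":[1,0,-2],"twist":[0,0,-0.5],"grip":-1}
    - {"xyz":[2,0,-2],"twist":[0,0,-1],"grip":-1}
    - {"xyz":[3,0,-2],"twist":[0,0,-1],"grip":-1}

```text
clock: 9.55
position: [0.4814, -0.176, 0.2134]
ee_rot: [2.009, 2.415, 0.001]
force: [2.3, -0.1, -0.2]
width: 0.996
```

Call:
jog_arm:
  moves:
    - {"xyz":[5,-1.1,0],"twist":[0,0,0],"grip":-1}
    - {"xyz":[5,-1.1,0],"twist":[0,0,0],"grip":-1}
    - {"xyz":[5,-1.1,0],"twist":[0,0,0],"grip":-1}
    - {"xyz":[5,-1.1,0],"twist":[0,0,0],"grip":-1}
    - {"xyz":[5,-1.1,0],"twist":[0,0,0],"grip":-1}

```text
clock: 10.18
position: [0.3613, 0.1073, 0.2135]
ee_rot: [2.01, 2.414, 0.002]
force: [1.2, 0.9, 0.4]
width: 1.0
```

```bash
python3 -c "
from plan import *
seq([(.44,.165,.21,101)])"
```

```text
10.175 [0.3613 0.1073 0.2135] [1.1517 0.8869 0.4046] 1.0000065311876527 yaw 100.45419051982834 [-0.6554  0.0413  0.2355  2.1738 -0.0123  0.9263 -0.2302]
(0.44, 0.165, 0.21, 101) xyz [0.708, 1.465, 0.06] twist [0.01, -0.0, -0.05] rows 2.0
```

Call:
jog_arm:
  moves:
    - {"xyz":[0.6,1.46,0],"twist":[0,0,0],"grip":-1}
    - {"xyz":[0.6,1.46,0],"twist":[0,0,0],"grip":-1}
    - {"xyz":[0.6,1.46,0],"twist":[0,0,0],"grip":-1}
    - {"xyz":[0.6,1.46,0],"twist":[0,0,0],"grip":-1}

```text
clock: 10.68
position: [0.4412, 0.156, 0.2129]
ee_rot: [-2.011, -2.413, 0.002]
force: [0.2, -0.7, -0.9]
width: 1.0
```

```bash
python3 snap.py w4 160 30 420 230 3
```

```text
10.675 [0.4412 0.156  0.2129] [ 0.1722 -0.6514 -0.8997] 0.9998348945883824 yaw 100.39880611226887 [-0.6589  0.203   0.2428  1.9896 -0.0591  0.9568 -0.2053]
```

View pics/w4.png

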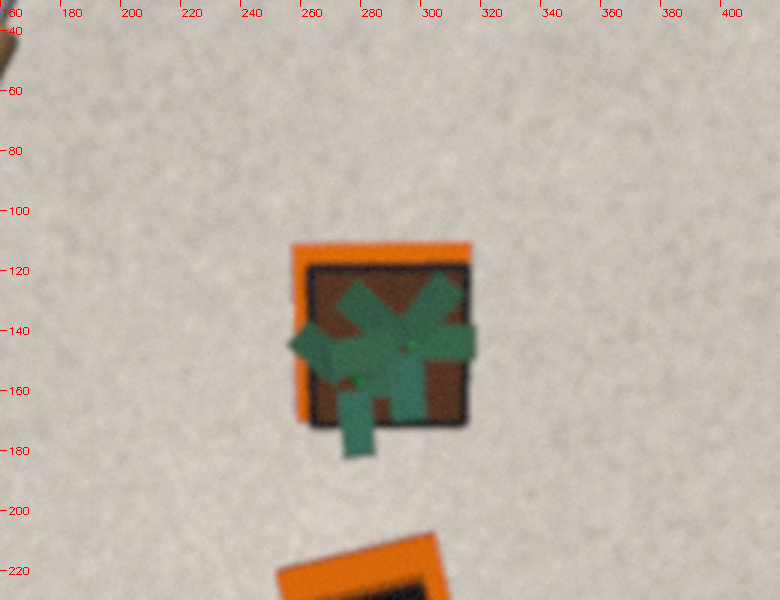

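Pot 2's body top corners are at crop (307,265), (471,264), (466,426), (311,428) and its foot corners at (293,244), (471,242), (297,421).

```bash
cat > pot.py <<'E'
from m import *
from plan import *
n,b,f,g,s,ox,oy=sys.argv[1],eval(sys.argv[2]),eval(sys.argv[3]),eval(sys.argv[4]),float(sys.argv[5]),float(sys.argv[6]),float(sys.argv[7])
c=(cam("wrist")[0],np.load(f"pics/{n}.npy")); k=lambda L:[(ox+u/s,oy+v/s) for u,v in L]
p=wpot(c,k(b),k(f),g); q=p.tolist(); y=90+np.degrees(q[2])
seq([(q[0],q[1],.2,y),(q[0],q[1],.052,y)])
E
python3 pot.py w4 "[(307,265),(471,264),(466,426),(311,428)]" "[(293,244),(471,242),(297,421)]" "[.441,.205,.2]" 3 160 30
```

```text
pot [0.4431 0.2035] 10.926614737732708 [-1.  -0.8  1.  -1.   1.5  1.3 -1.2  1.1 -0.6 -0.6  0.7 -0.4 -0.5  0.7]
10.725 [0.4411 0.1559 0.213 ] [-0.3851 -0.7573 -0.1467] 1.0000332023617335 yaw 100.39410319155142 [-0.6588  0.2024  0.2428  1.9899 -0.0591  0.9567 -0.2052]
(0.44307749321720824, 0.2034966235021162, 0.2, np.float64(100.9266147377327)) xyz [0.774, 0.176, 0.216] twist [-0.0, 0.0, -0.05] rows 1.0
(0.44307749321720824, 0.2034966235021162, 0.052, np.float64(100.9266147377327)) xyz [0.0, -0.0, 2.467] twist [0.0, 0.0, 0.0] rows 3.0
```

Call:
jog_arm:
  moves:
    - {"xyz":[0.78,0.18,0],"twist":[0,0,-0.05],"grip":-1}
    - {"xyz":[0.78,0.18,1],"twist":[0,0,-0.05],"grip":-1}
    - {"xyz":[0.78,0.18,2],"twist":[0,0,-0.05],"grip":-1}
    - {"xyz":[0.78,0.18,2.68],"twist":[0,0,-0.05],"grip":-1}
    - {"xyz":[0.78,0.18,2.68],"twist":[0,0,-0.05],"grip":-1}

```text
clock: 11.35
position: [0.4417, 0.203, 0.0506]
ee_rot: [-1.999, -2.421, 0.009]
force: [0.5, -0.4, -0.1]
width: 0.999
```

Call:
jog_arm:
  moves:
    - {"xyz":[0,0,0],"twist":[0,0,0],"grip":1}
    - {"xyz":[0,0,0],"twist":[0,0,0],"grip":1}
    - {"xyz":[0,0,0],"twist":[0,0,0],"grip":1}
    - {"xyz":[0,0,0],"twist":[0,0,0],"grip":1}
    - {"xyz":[0,0,0],"twist":[0,0,0],"grip":1}
  force: 25

```text
clock: 11.98
position: [0.4438, 0.2048, 0.0525]
ee_rot: [-1.999, -2.423, -0.0]
force: [-1.7, -0.8, 1.0]
width: 0.505
```

Call:
jog_arm:
  moves:
    - {"xyz":[0,0,0],"twist":[0,0,0],"grip":1}
    - {"xyz":[0,0,-0.5],"twist":[0,0,0],"grip":1}
    - {"xyz":[0,0,-1.2],"twist":[0,0,0],"grip":1}
    - {"xyz":[0,0,-2.2],"twist":[0,0,0],"grip":1}
    - {"xyz":[0,0,-2.2],"twist":[0,0,0],"grip":1}

```text
clock: 12.6
position: [0.4464, 0.2059, 0.1881]
ee_rot: [1.998, 2.421, 0.012]
force: [-0.4, 0.7, -3.1]
width: 0.502
```

Call:
jog_arm:
  moves:
    - {"xyz":[-4.8,-0.3,0],"twist":[0,0,1.05],"grip":1}
    - {"xyz":[-4.8,-0.3,0],"twist":[0,0,1.05],"grip":1}
    - {"xyz":[-4.8,-0.3,0],"twist":[0,0,1.05],"grip":1}
    - {"xyz":[-4.8,-0.3,0],"twist":[0,0,1.05],"grip":1}
    - {"xyz":[-4.8,-0.3,0],"twist":[0,0,1.05],"grip":1}

```text
clock: 13.22
position: [0.4801, -0.0847, 0.1833]
ee_rot: [-2.216, -2.226, 0.003]
force: [0.5, 0.9, -2.5]
width: 0.504
```

```bash
python3 rail.py "[(.3,.057),(.115,.057)]"
```

```text
rail x,y 0.299872503228525 0.0007100488729777756
13.225 [ 0.4801 -0.0847  0.1833] [ 0.4574  0.8866 -2.4675] 0.5036379862880764 yaw 90.2655847468038 [-0.2583  0.2773  0.4016  1.995  -0.136   0.8962  0.2195]
(np.float64(0.4808), np.float64(-0.0846), 0.057, np.float64(90.47576542910829)) xyz [0.004, 0.015, 2.104] twist [-0.01, 0.01, -0.02] rows 3.0
(np.float64(0.4823), np.float64(-0.2696), 0.057, np.float64(90.47576542910829)) xyz [-3.083, -0.001, 0.0] twist [0.0, 0.0, 0.0] rows 3.0
```

Call:
jog_arm:
  moves:
    - {"xyz":[0,0.015,0.7],"twist":[0,0,0],"grip":1}
    - {"xyz":[0,0.015,1.4],"twist":[0,0,0],"grip":1}
    - {"xyz":[0,0.015,1.9],"twist":[0,0,0],"grip":1}
    - {"xyz":[0,0.015,2.1],"twist":[0,0,0],"grip":1}
    - {"xyz":[0,0.015,2.1],"twist":[0,0,0],"grip":1}

```text
clock: 13.85
position: [0.4811, -0.0816, 0.0575]
ee_rot: [-2.212, -2.229, 0.002]
force: [0.1, 0.1, -1.5]
width: 0.5
```

```bash
python3 rail.py "[(.3,.057),(.2,.057),(.1,.057),(.086,.057)]"
```

```text
rail x,y 0.3030494324774905 -0.0003310235153222733
13.85 [ 0.4811 -0.0816  0.0575] [ 0.1494  0.1423 -1.547 ] 0.5000325352209647 yaw 90.41974205736993 [-0.1848  0.4724  0.3223  2.1107 -0.2586  0.5971  0.3272]
(np.float64(0.4808), np.float64(-0.0846), 0.057, np.float64(90.47576542910829)) xyz [-0.051, -0.006, 0.008] twist [-0.01, 0.0, -0.01] rows 1.0
(np.float64(0.4816), np.float64(-0.1846), 0.057, np.float64(90.47576542910829)) xyz [-1.667, -0.001, 0.0] twist [0.0, 0.0, 0.0] rows 2.0
(np.float64(0.4825), np.float64(-0.2846), 0.057, np.float64(90.47576542910829)) xyz [-1.667, 0.001, 0.0] twist [0.0, 0.0, 0.0] rows 2.0
(np.float64(0.4826), np.float64(-0.2986), 0.057, np.float64(90.47576542910829)) xyz [-0.233, -0.0, 0.0] twist [0.0, 0.0, 0.0] rows 1.0
```

Call:
jog_arm:
  moves:
    - {"xyz":[-0.4,0,0.005],"twist":[0,0,0],"grip":1}
    - {"xyz":[-0.8,0,0.005],"twist":[0,0,0],"grip":1}
    - {"xyz":[-1.2,0,0.005],"twist":[0,0,0],"grip":1}
    - {"xyz":[-1.6,0,0.005],"twist":[0,0,0],"grip":1}
    - {"xyz":[-2,0,0.005],"twist":[0,0,0],"grip":1}

```text
clock: 14.48
position: [0.4834, -0.2023, 0.0588]
ee_rot: [2.212, 2.229, 0.001]
force: [0.8, -0.3, -1.8]
width: 0.492
```

Call:
jog_arm:
  moves:
    - {"xyz":[-0.4,0,0],"twist":[0,0,0],"grip":1}
    - {"xyz":[-0.8,0,0],"twist":[0,0,0],"grip":1}
    - {"xyz":[-1.1,0,0],"twist":[0,0,0],"grip":1}
    - {"xyz":[-1.3,0,0],"twist":[0,0,0],"grip":1}
    - {"xyz":[-1.38,0,0],"twist":[0,0,0],"grip":1}

```text
clock: 15.1
position: [0.4835, -0.2846, 0.0581]
ee_rot: [2.213, 2.229, 0.0]
force: [0.1, 0.0, -1.7]
width: 0.496
```

Call:
jog_arm:
  moves:
    - {"xyz":[-0.06,0,0],"twist":[0,0,0],"grip":1}
    - {"xyz":[-0.12,0,0],"twist":[0,0,0],"grip":1}
    - {"xyz":[-0.18,0,0],"twist":[0,0,0],"grip":1}
    - {"xyz":[-0.23,0,0],"twist":[0,0,0],"grip":1}
    - {"xyz":[-0.23,0,0],"twist":[0,0,0],"grip":1}

```text
clock: 15.72
position: [0.4837, -0.2945, 0.0576]
ee_rot: [-2.207, -2.23, -0.004]
force: [0.4, 8.5, 1.0]
width: 0.5
```

```bash
python3 rail.py "[(.0896,.057)]"
```

```text
rail x,y 0.09006644034990693 -0.0011613345662314543
15.725 [ 0.4837 -0.2945  0.0576] [0.3522 8.4844 0.9625] 0.49961884918676075 yaw 90.5770823518648 [ 0.2381  0.566   0.3058  1.9177 -0.259   0.6991  0.7092]
(np.float64(0.4826), np.float64(-0.295), 0.057, np.float64(90.47576542910829)) xyz [-0.008, -0.019, 0.01] twist [-0.01, -0.03, 0.01] rows 1.0
```

Call:
jog_arm:
  moves:
    - {"xyz":[0.02,0,0.01],"twist":[0,0,0],"grip":-1}
    - {"xyz":[0.02,0,0.01],"twist":[0,0,0],"grip":-1}
    - {"xyz":[0.02,0,0.01],"twist":[0,0,0],"grip":-1}
    - {"xyz":[0.02,0,0.01],"twist":[0,0,0],"grip":-1}
    - {"xyz":[0.02,0,-0.6],"twist":[0,0,0],"grip":-1}

```text
clock: 16.35
position: [0.4819, -0.296, 0.0924]
ee_rot: [-2.21, -2.227, 0.003]
force: [-0.4, 0.4, 0.2]
width: 0.98
```

Call:
jog_arm:
  moves:
    - {"xyz":[0,0,-1],"twist":[0,0,0],"grip":-1}
    - {"xyz":[0,0,-2],"twist":[0,0,0],"grip":-1}
    - {"xyz":[1,0,-2],"twist":[0,0,-0.8],"grip":-1}
    - {"xyz":[2,0,-2],"twist":[0,0,-1.6],"grip":-1}
    - {"xyz":[3,0,-2],"twist":[0,0,-2.4],"grip":-1}

```text
clock: 16.98
position: [0.482, -0.1152, 0.2144]
ee_rot: [1.695, 2.644, 0.001]
force: [0.9, 1.0, 0.4]
width: 0.997
```

```bash
python3 -c "
from plan import *
seq([(.475,.05,.21,114.6)])"
```

```text
16.975 [ 0.482  -0.1152  0.2144] [0.8552 1.0348 0.4418] 0.9974125893889502 yaw 114.67156802512935 [-0.0698  0.2456  0.2411  1.9293 -0.0704  0.9736  0.6345]
(0.475, 0.05, 0.21, 114.6) xyz [2.55, 1.043, 0.073] twist [0.01, 0.0, 0.01] rows 3.0
```

Call:
jog_arm:
  moves:
    - {"xyz":[2.45,1.04,0],"twist":[0,0,0],"grip":-1}
    - {"xyz":[2.45,1.04,0],"twist":[0,0,0],"grip":-1}
    - {"xyz":[2.45,1.04,0],"twist":[0,0,0],"grip":-1}
    - {"xyz":[2.45,1.04,0],"twist":[0,0,0],"grip":-1}
    - {"xyz":[2.45,1.04,0],"twist":[0,0,0],"grip":-1}

```text
clock: 17.6
position: [0.4782, 0.0418, 0.2141]
ee_rot: [1.702, 2.64, -0.001]
force: [0.1, -0.7, -0.6]
width: 0.999
```

```bash
python3 snap.py w5 160 30 420 230 3
```

```text
17.6 [0.4782 0.0418 0.2141] [ 0.0655 -0.686  -0.6234] 0.9989560806344107 yaw 114.39862942664547 [-0.3262  0.2212  0.1526  1.9574 -0.0399  0.9659  0.2713]
```

View pics/w5.png

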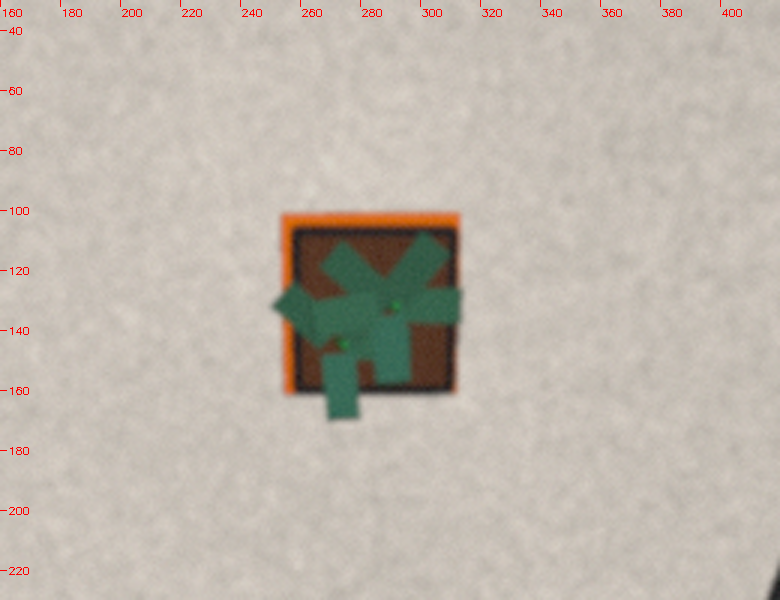

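The crop shows pot 1's body top corners at (293,228), (457,229), (454,391), (296,392) and its foot corners at (281,214), (460,213), (285,392).

```bash
python3 pot.py w5 "[(293,228),(457,229),(454,391),(296,392)]" "[(281,214),(460,213),(285,392)]" "[.459,.095,.42]" 3 160 30
```

```text
pot [0.4609 0.0952] 24.616073656611672 [-1.  -1.   1.2 -1.5  0.9  1.6 -1.   1.4 -0.3 -0.6  0.8 -0.4 -0.4  1. ]
17.65 [0.4782 0.0414 0.214 ] [-0.0062 -0.8897 -0.3828] 0.9997802253823788 yaw 114.32982093269118 [-0.3255  0.2212  0.1529  1.9574 -0.04    0.9659  0.2711]
(0.4608692328080842, 0.09524318634078441, 0.2, np.float64(114.61607365661168)) xyz [0.937, 0.107, 0.233] twist [-0.0, 0.0, -0.03] rows 1.0
(0.4608692328080842, 0.09524318634078441, 0.052, np.float64(114.61607365661168)) xyz [0.0, -0.0, 2.467] twist [0.0, 0.0, 0.0] rows 3.0
```

Call:
jog_arm:
  moves:
    - {"xyz":[0.94,0.11,0],"twist":[0,0,-0.03],"grip":-1}
    - {"xyz":[0.94,0.11,1],"twist":[0,0,-0.03],"grip":-1}
    - {"xyz":[0.94,0.11,2],"twist":[0,0,-0.03],"grip":-1}
    - {"xyz":[0.94,0.11,2.7],"twist":[0,0,-0.03],"grip":-1}
    - {"xyz":[0.94,0.11,2.7],"twist":[0,0,-0.03],"grip":-1}

```text
clock: 18.27
position: [0.459, 0.0948, 0.0499]
ee_rot: [-1.695, -2.641, 0.008]
force: [1.0, 0.1, 0.6]
width: 0.999
```

Call:
jog_arm:
  moves:
    - {"xyz":[0,0,0],"twist":[0,0,0],"grip":1}
    - {"xyz":[0,0,0],"twist":[0,0,0],"grip":1}
    - {"xyz":[0,0,0],"twist":[0,0,0],"grip":1}
    - {"xyz":[0,0,0],"twist":[0,0,0],"grip":1}
    - {"xyz":[0,0,0],"twist":[0,0,0],"grip":1}
  force: 25

```text
clock: 18.9
position: [0.4608, 0.097, 0.0523]
ee_rot: [1.694, 2.646, 0.0]
force: [-1.5, 0.3, 0.9]
width: 0.507
```

Call:
jog_arm:
  moves:
    - {"xyz":[0,0,0],"twist":[0,0,0],"grip":1}
    - {"xyz":[0,0,-0.5],"twist":[0,0,0],"grip":1}
    - {"xyz":[0,0,-1],"twist":[0,0,0],"grip":1}
    - {"xyz":[0,0,-1.5],"twist":[0,0,0],"grip":1}
    - {"xyz":[0,0,-1.5],"twist":[0,0,0],"grip":1}

```text
clock: 19.52
position: [0.462, 0.0973, 0.1437]
ee_rot: [1.693, 2.644, 0.005]
force: [0.7, 0.6, -1.4]
width: 0.498
```

Call:
jog_arm:
  moves:
    - {"xyz":[-2.87,-0.95,0],"twist":[0,0,2.4],"grip":1}
    - {"xyz":[-2.87,-0.95,0],"twist":[0,0,2.4],"grip":1}
    - {"xyz":[-2.87,-0.95,0],"twist":[0,0,2.4],"grip":1}
    - {"xyz":[-2.87,-0.95,0],"twist":[0,0,2.4],"grip":1}
    - {"xyz":[-2.87,-0.95,0],"twist":[0,0,2.4],"grip":1}

```text
clock: 20.15
position: [0.4804, -0.0829, 0.141]
ee_rot: [-2.206, -2.235, 0.002]
force: [0.3, 0.7, -1.1]
width: 0.5
```

```bash
python3 rail.py "[(.3,.057)]"
```

```text
rail x,y 0.30172562317669255 0.0003973087219490473
20.15 [ 0.4804 -0.0829  0.141 ] [ 0.3441  0.6914 -1.1455] 0.49956147829749536 yaw 90.7363166038687 [-0.15    0.33    0.2679  2.0349 -0.1209  0.7932  0.2021]
(np.float64(0.4808), np.float64(-0.0846), 0.057, np.float64(90.47576542910829)) xyz [-0.029, 0.009, 1.4] twist [-0.01, -0.0, 0.03] rows 2.0
```

Call:
jog_arm:
  moves:
    - {"xyz":[0,0.01,0.5],"twist":[0,0,0.02],"grip":1}
    - {"xyz":[0,0.01,1],"twist":[0,0,0.02],"grip":1}
    - {"xyz":[0,0.01,1.3],"twist":[0,0,0.02],"grip":1}
    - {"xyz":[0,0.01,1.4],"twist":[0,0,0.02],"grip":1}
    - {"xyz":[0,0.01,1.4],"twist":[0,0,0.02],"grip":1}

```text
clock: 20.78
position: [0.4816, -0.0824, 0.0579]
ee_rot: [-2.209, -2.233, 0.0]
force: [0.5, -0.6, -1.7]
width: 0.503
```

```bash
python3 rail.py "[(.3,.057),(.165,.057),(.147,.057)]"
```

```text
rail x,y 0.30224989734426794 -0.0007947212075859243
20.775 [ 0.4816 -0.0824  0.0579] [ 0.5364 -0.5915 -1.7079] 0.5029923858573895 yaw 90.63104210699616 [-0.1109  0.4641  0.2257  2.1042 -0.1811  0.5918  0.2535]
(np.float64(0.4808), np.float64(-0.0846), 0.057, np.float64(90.47576542910829)) xyz [-0.037, -0.013, 0.014] twist [-0.0, -0.0, 0.02] rows 1.0
(np.float64(0.4819), np.float64(-0.2196), 0.057, np.float64(90.47576542910829)) xyz [-2.25, -0.0, 0.0] twist [0.0, 0.0, 0.0] rows 3.0
(np.float64(0.4821), np.float64(-0.2376), 0.057, np.float64(90.47576542910829)) xyz [-0.3, 0.001, 0.0] twist [0.0, 0.0, 0.0] rows 1.0
```

Call:
jog_arm:
  moves:
    - {"xyz":[-0.4,-0.01,0.01],"twist":[0,0,0],"grip":1}
    - {"xyz":[-0.9,-0.01,0.01],"twist":[0,0,0],"grip":1}
    - {"xyz":[-1.4,-0.01,0.01],"twist":[0,0,0],"grip":1}
    - {"xyz":[-1.9,-0.01,0.01],"twist":[0,0,0],"grip":1}
    - {"xyz":[-2.27,-0.01,0.01],"twist":[0,0,0],"grip":1}

```text
clock: 21.4
position: [0.483, -0.2208, 0.0585]
ee_rot: [2.21, 2.23, 0.001]
force: [0.1, -0.9, -2.3]
width: 0.501
```

Call:
jog_arm:
  moves:
    - {"xyz":[-0.08,0,0],"twist":[0,0,0],"grip":1}
    - {"xyz":[-0.16,0,0],"twist":[0,0,0],"grip":1}
    - {"xyz":[-0.24,0,0],"twist":[0,0,0],"grip":1}
    - {"xyz":[-0.3,0,0],"twist":[0,0,0],"grip":1}
    - {"xyz":[-0.32,0,0],"twist":[0,0,0],"grip":1}

```text
clock: 22.02
position: [0.4829, -0.2336, 0.0578]
ee_rot: [-2.203, -2.233, -0.005]
force: [-2.3, 15.1, 12.4]
width: 0.502
```

```bash
python3 rail.py "[(.152,.057)]"
```

```text
rail x,y 0.1509673821395684 -0.0008830769492480732
22.025 [ 0.4829 -0.2336  0.0578] [-2.2592 15.1414 12.3808] 0.5017540316088622 yaw 90.76253862176195 [ 0.1973  0.5216  0.2148  1.9861 -0.1833  0.6552  0.5438]
(np.float64(0.482), np.float64(-0.2326), 0.057, np.float64(90.47576542910829)) xyz [0.017, -0.015, 0.013] twist [-0.01, -0.03, 0.03] rows 1.0
```

Call:
jog_arm:
  moves:
    - {"xyz":[0.05,0,0],"twist":[0,0,0],"grip":-1}
    - {"xyz":[0.05,0,0],"twist":[0,0,0],"grip":-1}
    - {"xyz":[0.05,0,0],"twist":[0,0,0],"grip":-1}
    - {"xyz":[0.05,0,0],"twist":[0,0,0],"grip":-1}
    - {"xyz":[0.05,0,-0.6],"twist":[0,0,0],"grip":-1}

```text
clock: 22.65
position: [0.4808, -0.2352, 0.0918]
ee_rot: [-2.208, -2.228, 0.004]
force: [0.5, 0.0, -0.2]
width: 0.976
```

Call:
jog_arm:
  moves:
    - {"xyz":[0,0,-1],"twist":[0,0,0],"grip":-1}
    - {"xyz":[0,0,-2],"twist":[0,0,0],"grip":-1}
    - {"xyz":[0.5,0.7,-2.6],"twist":[0,0,-0.6],"grip":-1}
    - {"xyz":[1.1,1.5,-2.6],"twist":[0,0,-0.6],"grip":-1}
    - {"xyz":[1.7,2.3,-2.6],"twist":[0,0,-0.6],"grip":-1}

```text
clock: 23.28
position: [0.621, -0.1317, 0.2504]
ee_rot: [2.091, 2.342, 0.002]
force: [1.3, -0.2, 0.0]
width: 1.002
```

Call:
jog_arm:
  moves:
    - {"xyz":[0,0.3,0],"twist":[0,0,0],"grip":-1}
    - {"xyz":[0,0.3,0],"twist":[0,0,0],"grip":-1}
    - {"xyz":[0,0.3,0],"twist":[0,0,0],"grip":-1}

```text
clock: 23.65
position: [0.6364, -0.1316, 0.2493]
ee_rot: [-2.093, -2.343, 0.002]
force: [0.1, -0.0, -0.1]
width: 1.002
```

```bash
python3 snap.py w6 100 0 460 250 2.2; python3 - <<'E'
from h import *
crop(arm.get_image("side"),240,110,390,260,3.9,"pics/sd3.png")
E
```

```text
23.65 [ 0.6364 -0.1316  0.2493] [ 0.1372 -0.0338 -0.0798] 1.0017113772079187 yaw 96.44632278047094 [-0.0291  0.4699  0.2292  1.5029 -0.1106  1.1823  0.3306]
```

View pics/w6.png

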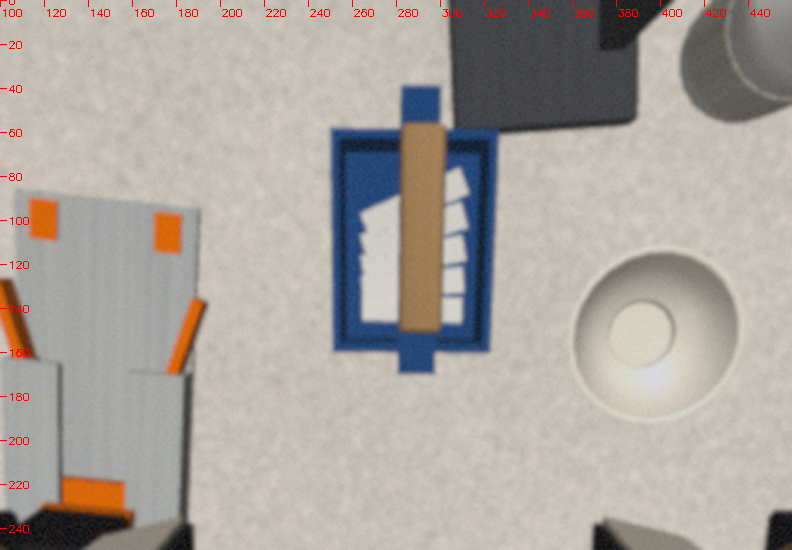

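The plate's top corners are at crop (401,123), (446,123), (441,332), (399,332).

```bash
python3 - <<'E'
from m import *
from plan import *
c=(cam("wrist")[0],np.load("pics/w6.npy"))
P=[plane(c,(100+u/2.2,v/2.2),.157) for u,v in[(401,123),(446,123),(441,332),(399,332)]]; print(P)
m=np.mean(P,0); d=(P[0]+P[1]-P[2]-P[3])/2; y=np.degrees(np.arctan2(d[1],d[0])); print(m,np.linalg.norm(d),y)
p=[.6291,.1322,np.radians(10.7)]
seq([(m[0],m[1],.25,y),(m[0],m[1],.135,y),(m[0],m[1],.225,y)])
E
```

```text
[array([ 0.6279, -0.0235,  0.157 ]), array([ 0.6415, -0.0219,  0.157 ]), array([ 0.6482, -0.0845,  0.157 ]), array([ 0.6346, -0.086 ,  0.157 ])]
[ 0.638 -0.054  0.157] 0.06294757578458077 96.08750719141997
23.75 [ 0.6364 -0.1316  0.2497] [-0.8927  1.0369  0.3124] 1.0027211550212354 yaw 96.43484469995633 [-0.0288  0.4692  0.229   1.5029 -0.1108  1.1823  0.3306]
(np.float64(0.6380311863057828), np.float64(-0.05397209130253746), 0.25, np.float64(96.08750719141997)) xyz [1.282, 0.171, -0.006] twist [-0.0, 0.0, 0.03] rows 2.0
(np.float64(0.6380311863057828), np.float64(-0.05397209130253746), 0.135, np.float64(96.08750719141997)) xyz [0.0, -0.0, 1.917] twist [0.0, 0.0, -0.0] rows 2.0
(np.float64(0.6380311863057828), np.float64(-0.05397209130253746), 0.225, np.float64(96.08750719141997)) xyz [-0.0, 0.0, -1.5] twist [0.0, 0.0, -0.0] rows 2.0
```

View pics/sd3.png

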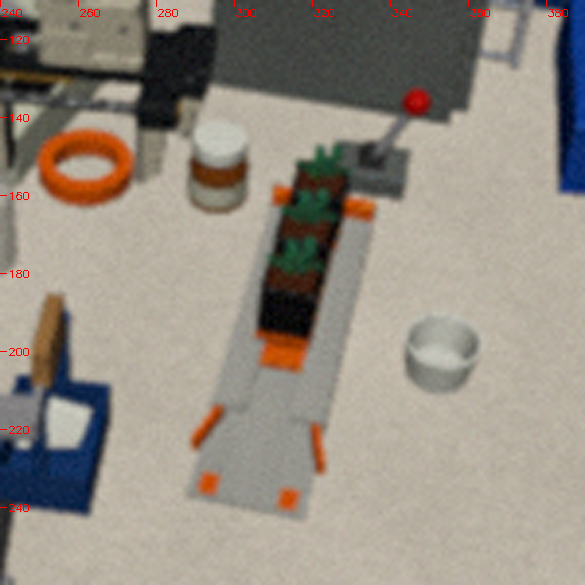

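Side view: the three pots stand in a row against the stop. Now I grasp and lift the basket.

Call:
jog_arm:
  moves:
    - {"xyz":[1.28,0.17,0],"twist":[0,0,0.03],"grip":-1}
    - {"xyz":[1.28,0.17,0],"twist":[0,0,0.03],"grip":-1}
    - {"xyz":[1.28,0.17,0.9],"twist":[0,0,0.03],"grip":-1}
    - {"xyz":[1.28,0.17,1.6],"twist":[0,0,0.03],"grip":-1}
    - {"xyz":[1.28,0.17,1.91],"twist":[0,0,0.03],"grip":-1}

```text
clock: 24.38
position: [0.6372, -0.0535, 0.133]
ee_rot: [-2.097, -2.337, 0.003]
force: [0.6, 0.1, -0.0]
width: 1.001
```

Call:
jog_arm:
  moves:
    - {"xyz":[0,0,0],"twist":[0,0,0],"grip":1}
    - {"xyz":[0,0,0],"twist":[0,0,0],"grip":1}
    - {"xyz":[0,0,0],"twist":[0,0,0],"grip":1}
    - {"xyz":[0,0,0],"twist":[0,0,0],"grip":1}
    - {"xyz":[0,0,0],"twist":[0,0,0],"grip":1}
  force: 30

```text
clock: 25.0
position: [0.639, -0.0529, 0.1353]
ee_rot: [2.097, 2.339, 0.001]
force: [0.6, 0.7, 0.3]
width: 0.505
```

Call:
jog_arm:
  moves:
    - {"xyz":[0,0,0],"twist":[0,0,0],"grip":1}
    - {"xyz":[0,0,0],"twist":[0,0,0],"grip":1}
    - {"xyz":[0,0,0],"twist":[0,0,0],"grip":1}
    - {"xyz":[0,0,0],"twist":[0,0,0],"grip":1}

```text
clock: 25.5
position: [0.6386, -0.0529, 0.1346]
ee_rot: [-2.097, -2.339, 0.001]
force: [-0.8, 0.7, -2.5]
width: 0.15
```

Call:
jog_arm:
  moves:
    - {"xyz":[0,0,-0.3],"twist":[0,0,0],"grip":1}
    - {"xyz":[0,0,-0.7],"twist":[0,0,0],"grip":1}
    - {"xyz":[0,0,-1.1],"twist":[0,0,0],"grip":1}
    - {"xyz":[0,0,-1.45],"twist":[0,0,0],"grip":1}
    - {"xyz":[0,0,-1.45],"twist":[0,0,0],"grip":1}

```text
clock: 26.12
position: [0.6401, -0.0531, 0.2245]
ee_rot: [2.095, 2.337, 0.005]
force: [-0.9, 0.3, -2.8]
width: 0.151
```

```bash
python3 snap.py w7 100 0 560 330 1.7
```

```text
26.125 [ 0.6401 -0.0531  0.2245] [-0.8563  0.2618 -2.8075] 0.15135067130985183 yaw 96.23384167822847 [-0.1413  0.4719  0.2109  1.5611 -0.1064  1.1154  0.2024]
```

View pics/w7.png

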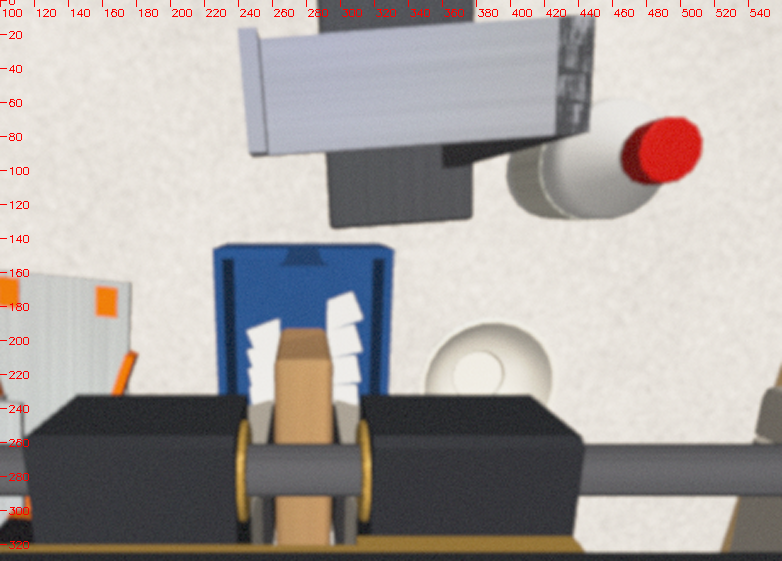

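The view shows the basket held square. The right hook's strap has its inner tip base at crop (261,40)/(268,153) and its post edge at (557,19)/(561,137).

```bash
python3 - <<'E'
from m import *
from plan import *
c=(cam("wrist")[0],np.load("pics/w7.npy"))
k=lambda u,v:(c,(100+u/1.7,v/1.7))
p=fit([(k(261,40),(-.027,-.062,.17)),(k(268,153),(-.027,-.098,.17)),(k(557,19),(.07,-.062,.17)),(k(561,137),(.07,-.098,.17)),(k(250,155),(-.033,-.098,.182)),(k(239,28),(-.033,-.062,.182))],[.629,.132,.187])
cc,s=np.cos(p[2]),np.sin(p[2]); h=p[:2]+[.08*s,-.08*cc]; ya=90+np.degrees(p[2])
w=lambda x,y,z:(*np.round(h+[cc*x-s*y,s*x+cc*y],4),z,ya)
# x along the stand from the hook point
seq([(.572,-.06,.2245,96.2),w(-.085,0,.2245),w(.005,0,.2245),w(.005,0,.193)])
E
```

```text
[0.6309 0.1288 0.1732] 9.922684223202857
[[0.0, -0.5], [1.0, 1.8], [2.4, -0.3], [-3.1, 0.0], [-0.6, -0.7], [-0.2, 0.5]]
26.175 [ 0.6392 -0.053   0.2229] [-0.3623  0.2427 -2.3173] 0.1478879289937665 yaw 96.23812832802133 [-0.1413  0.4733  0.2106  1.5631 -0.1065  1.1145  0.2025]
(0.572, -0.06, 0.2245, 96.2) xyz [0.005, -1.127, -0.029] twist [0.01, 0.0, 0.0] rows 2.0
(np.float64(0.561), np.float64(0.0354), 0.2245, np.float64(99.92268422320285)) xyz [1.6, -0.011, -0.0] twist [0.0, 0.0, -0.37] rows 2.0
(np.float64(0.6496), np.float64(0.0509), 0.2245, np.float64(99.92268422320285)) xyz [0.0, 1.499, -0.0] twist [-0.0, -0.0, -0.0] rows 2.0
(np.float64(0.6496), np.float64(0.0509), 0.193, np.float64(99.92268422320285)) xyz [-0.0, 0.0, 0.525] twist [-0.0, -0.0, -0.0] rows 1.0
```

Call:
jog_arm:
  moves:
    - {"xyz":[0,-0.6,0],"twist":[0,0,0],"grip":1}
    - {"xyz":[0,-1.14,0],"twist":[0,0,0],"grip":1}
    - {"xyz":[0.8,-1.14,0],"twist":[0,0,-0.2],"grip":1}
    - {"xyz":[1.6,-1.14,0],"twist":[0,0,-0.37],"grip":1}
    - {"xyz":[1.6,-1.14,0],"twist":[0,0,-0.37],"grip":1}

```text
clock: 26.8
position: [0.5592, 0.0402, 0.2209]
ee_rot: [-2.01, -2.411, -0.001]
force: [0.5, -0.0, -2.7]
width: 0.155
```

Call:
jog_arm:
  moves:
    - {"xyz":[0,0.4,0],"twist":[0,0,0],"grip":1}
    - {"xyz":[0,0.8,0],"twist":[0,0,0],"grip":1}
    - {"xyz":[0,1.2,0],"twist":[0,0,0],"grip":1}
    - {"xyz":[0,1.5,0],"twist":[0,0,0],"grip":1}
    - {"xyz":[0,1.5,0],"twist":[0,0,0],"grip":1}

```text
clock: 27.42
position: [0.6494, 0.0501, 0.2205]
ee_rot: [-2.021, -2.405, 0.002]
force: [-0.3, -0.5, -2.2]
width: 0.15
```

```bash
python3 -c "
from plan import *
seq([(.6496,.0509,.2245,99.9),(.6496,.0509,.193,99.9)])"
```

```text
27.425 [0.6494 0.0501 0.2205] [-0.2842 -0.5096 -2.1674] 0.14954543082926536 yaw 99.90976744771011 [-0.2718  0.4922  0.1713  1.5336 -0.0888  1.125   0.091 ]
(0.6496, 0.0509, 0.2245, 99.9) xyz [0.013, 0.006, -0.067] twist [-0.01, 0.0, 0.0] rows 1.0
(0.6496, 0.0509, 0.193, 99.9) xyz [0.0, -0.0, 0.525] twist [0.0, 0.0, 0.0] rows 1.0
```

Call:
jog_arm:
  moves:
    - {"xyz":[0,0,0.15],"twist":[0,0,0],"grip":1}
    - {"xyz":[0,0,0.3],"twist":[0,0,0],"grip":1}
    - {"xyz":[0,0,0.42],"twist":[0,0,0],"grip":1}
    - {"xyz":[0,0,0.46],"twist":[0,0,0],"grip":1}
    - {"xyz":[0,0,0.46],"twist":[0,0,0],"grip":1}

```text
clock: 28.05
position: [0.649, 0.0506, 0.1942]
ee_rot: [-2.021, -2.405, 0.0]
force: [-1.1, 1.2, -2.6]
width: 0.154
```

```bash
python3 - <<'E'
from plan import *
seq([])
crop(arm.get_image("scene"),220,130,420,300,3.5,"pics/sc4.png")
E
```

```text
28.05 [0.649  0.0506 0.1942] [-1.1493  1.2389 -2.5899] 0.1541120995734352 yaw 99.9399082740221 [-0.2694  0.5125  0.1663  1.5682 -0.0928  1.0687  0.0941]
```

View pics/sc4.png

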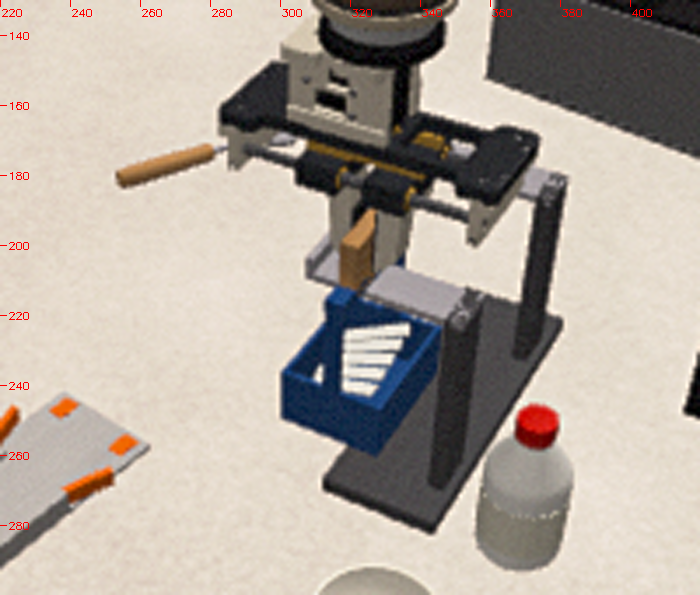

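The handle is above the strap, between tip and post, but still carried. I'll lower the last few millimetres.

Call:
jog_arm:
  moves:
    - {"xyz":[0,0,0.02],"twist":[0,0,0],"grip":1}
    - {"xyz":[0,0,0.04],"twist":[0,0,0],"grip":1}
    - {"xyz":[0,0,0.05],"twist":[0,0,0],"grip":1}
    - {"xyz":[0,0,0.06],"twist":[0,0,0],"grip":1}
    - {"xyz":[0,0,0.06],"twist":[0,0,0],"grip":1}

```text
clock: 28.72
position: [0.6492, 0.0506, 0.1923]
ee_rot: [2.02, 2.405, 0.002]
force: [-3.8, -0.3, 10.1]
width: 0.155
```

Call:
jog_arm:
  moves:
    - {"xyz":[0,0,-0.02],"twist":[0,0,0],"grip":-1}
    - {"xyz":[0,0,-0.02],"twist":[0,0,0],"grip":-1}
    - {"xyz":[0,0,-0.02],"twist":[0,0,0],"grip":-1}
    - {"xyz":[0,0,-0.02],"twist":[0,0,0],"grip":-1}
    - {"xyz":[0,0,-0.02],"twist":[0,0,0],"grip":-1}

```text
clock: 29.35
position: [0.6497, 0.0508, 0.192]
ee_rot: [2.02, 2.405, 0.002]
force: [8.8, 1.9, 1.7]
width: 0.646
```

Call:
jog_arm:
  moves:
    - {"xyz":[0,0,-0.3],"twist":[0,0,0],"grip":-1}
    - {"xyz":[0,0,-0.7],"twist":[0,0,0],"grip":-1}
    - {"xyz":[0,0,-1.1],"twist":[0,0,0],"grip":-1}
    - {"xyz":[0,0,-1.5],"twist":[0,0,0],"grip":-1}
    - {"xyz":[0,0,-1.5],"twist":[0,0,0],"grip":-1}

```text
clock: 29.98
position: [0.65, 0.0506, 0.2847]
ee_rot: [2.019, 2.403, 0.005]
force: [-0.7, 0.7, 0.3]
width: 1.0
```

```bash
python3 - <<'E'
from m import *
from plan import *
seq([])
sc_=arm.get_image("scene"); sd_=arm.get_image("side")
a=cv2.resize(sc_[290:370,50:150],None,fx=3.9,fy=3.9,interpolation=2); b=cv2.resize(sd_[120:200,290:390],None,fx=3.9,fy=3.9,interpolation=2)
d=cv2.resize(sc_[170:270,270:400],None,fx=2.8,fy=2.8,interpolation=2)
o=np.zeros((600,790,3),np.uint8); o[:312,:390]=a; o[:312,395:785]=b; o[315:595,:364]=d; 
cv2.imwrite("pics/mix.png",o)
E
```

```text
29.975 [0.65   0.0506 0.2847] [-0.6582  0.6526  0.3078] 1.000269938220791 yaw 99.93243102109248 [-0.2778  0.4464  0.1809  1.446  -0.0821  1.2524  0.0845]
```

View pics/mix.png

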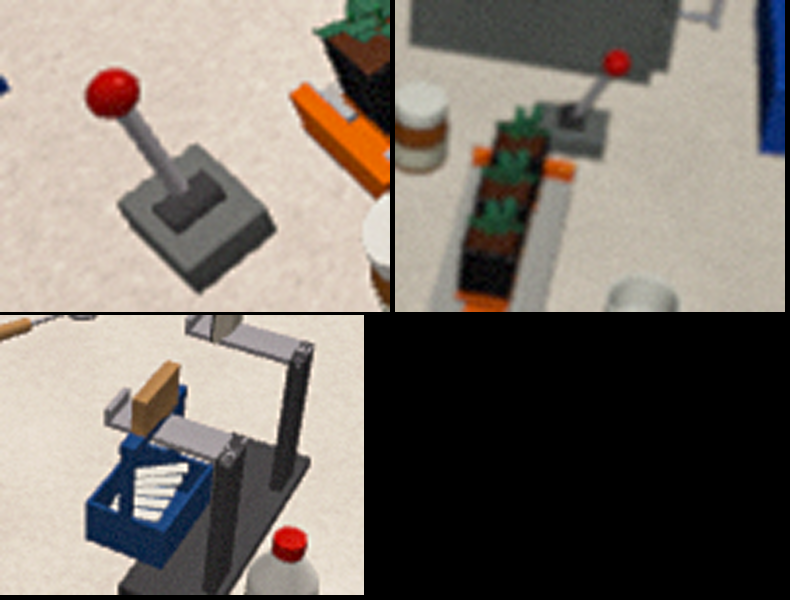

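```bash
python3 - <<'E'
from m import *
from plan import *
A=lambda u,v:(sc,(50+u/3.9,290+v/3.9)); B=lambda u,v:(sd,(290+(u-395)/3.9,120+v/3.9))
print("ball",tri([A(112,93),B(617,63)]),"leverbase",tri([A(180,192),B(574,118)]))
for z in(.02,.03):
  P=np.array([plane(*A(*q),z) for q in((120,203),(195,145),(273,222),(198,272))]); c=P.mean(0); e=P-np.roll(P,1,0); print(z,c,np.degrees(np.arctan2(e[:,1],e[:,0])),np.linalg.norm(e,axis=1))
print("side blk centre?",plane(*B(572,122),.025))
E
```

```text
ball [ 0.4155 -0.4704  0.0923] leverbase [ 0.4444 -0.4681  0.0262]
0.02 [ 0.4545 -0.4676  0.02  ] [-174.6322   93.959     1.7488  -94.9411] [0.0711 0.046  0.0776 0.0417]
0.03 [ 0.4629 -0.4688  0.03  ] [-174.6322   93.959     1.7488  -94.9411] [0.0701 0.0453 0.0765 0.0412]
side blk centre? [ 0.4462 -0.4619  0.025 ]
```

```bash
python3 - <<'E'
from m import *
from plan import *
print("box edge",plane(sd,(294.5,130),0),plane(sd,(361,137),0),"beaker",plane(sc,(163,266),0),plane(sd,(353,205),0))
seq([(.5,-.22,.25,90),(.355,-.47,.2,90),(.355,-.47,.085,90),(.463,-.468,.085,90)])
E
```

```text
box edge [ 0.6255 -0.5802 -0.    ] [ 0.3654 -0.6063  0.    ] beaker [ 0.3494 -0.2389  0.    ] [ 0.3478 -0.2337  0.    ]
30.075 [0.6488 0.0506 0.282 ] [0.3178 0.064  0.0623] 0.9966172633216286 yaw 99.93750097501868 [-0.2777  0.4486  0.1805  1.4494 -0.0822  1.2509  0.0846]
(0.5, -0.22, 0.25, 90) xyz [-4.014, -3.222, 0.532] twist [0.0, -0.0, 0.99] rows 5.0
(0.355, -0.47, 0.2, 90) xyz [-4.167, -2.417, 0.833] twist [0.0, 0.0, 0.0] rows 5.0
(0.355, -0.47, 0.085, 90) xyz [0.0, -0.0, 1.917] twist [0.0, 0.0, 0.0] rows 2.0
(0.463, -0.468, 0.085, 90) xyz [0.033, 1.8, 0.0] twist [0.0, 0.0, 0.0] rows 2.0
```

Call:
jog_arm:
  moves:
    - {"xyz":[-4,-3.2,0.3],"twist":[0,0,1],"grip":1}
    - {"xyz":[-4,-3.2,0.3],"twist":[0,0,1],"grip":1}
    - {"xyz":[-4,-3.2,0.3],"twist":[0,0,1],"grip":1}
    - {"xyz":[-4,-3.2,0.3],"twist":[0,0,1],"grip":1}
    - {"xyz":[-4,-3.2,0.3],"twist":[0,0,1],"grip":1}

```text
clock: 30.7
position: [0.4994, -0.2206, 0.263]
ee_rot: [-2.222, -2.219, 0.001]
force: [1.5, 0.1, -0.0]
width: 0.507
```

Call:
jog_arm:
  moves:
    - {"xyz":[-4.1,-2.4,0.5],"twist":[0,0,0],"grip":1}
    - {"xyz":[-4.1,-2.4,0.5],"twist":[0,0,0],"grip":1}
    - {"xyz":[-4.1,-2.4,0.5],"twist":[0,0,0],"grip":1}
    - {"xyz":[-4.1,-2.4,0.5],"twist":[0,0,0],"grip":1}
    - {"xyz":[-4.1,-2.4,0.5],"twist":[0,0,0],"grip":1}

```text
clock: 31.32
position: [0.3539, -0.467, 0.2327]
ee_rot: [-2.225, -2.215, 0.002]
force: [0.5, 0.6, 0.2]
width: 0.013
```

```bash
python3 - <<'E'
from plan import *
seq([(.355,-.47,.2,90),(.355,-.47,.085,90)])
E
```

```text
31.325 [ 0.3539 -0.467   0.2327] [0.4543 0.5913 0.2088] 0.012888090379460225 yaw 89.73467327831037 [ 0.5362  0.3875  0.4087  1.7018 -0.1686  1.089   0.9919]
(0.355, -0.47, 0.2, 90) xyz [-0.05, 0.02, 0.545] twist [-0.01, -0.0, -0.03] rows 1.0
(0.355, -0.47, 0.085, 90) xyz [0.0, -0.0, 1.917] twist [0.0, 0.0, 0.0] rows 2.0
```

Now lower, then push slowly along +x.

Call:
jog_arm:
  moves:
    - {"xyz":[-0.05,0,1],"twist":[0,0,0],"grip":1}
    - {"xyz":[-0.05,0,2],"twist":[0,0,0],"grip":1}
    - {"xyz":[-0.05,0,2.45],"twist":[0,0,0],"grip":1}
    - {"xyz":[-0.05,0,2.45],"twist":[0,0,0],"grip":1}

```text
clock: 31.82
position: [0.3555, -0.466, 0.0842]
ee_rot: [-2.219, -2.216, -0.0]
force: [-1.0, 0.6, 0.6]
width: 0.002
```

Call:
jog_arm:
  moves:
    - {"xyz":[0,0.2,0],"twist":[0,0,0],"grip":1}
    - {"xyz":[0,0.4,0],"twist":[0,0,0],"grip":1}
    - {"xyz":[0,0.6,0],"twist":[0,0,0],"grip":1}
    - {"xyz":[0,0.8,0],"twist":[0,0,0],"grip":1}
    - {"xyz":[0,1,0],"twist":[0,0,0],"grip":1}

```text
clock: 32.45
position: [0.4181, -0.4678, 0.087]
ee_rot: [2.222, 2.22, 0.0]
force: [-0.5, -0.2, 0.7]
width: 0.004
```

Call:
jog_arm:
  moves:
    - {"xyz":[0,0.2,0],"twist":[0,0,0],"grip":1}
    - {"xyz":[0,0.4,0],"twist":[0,0,0],"grip":1}
    - {"xyz":[0,0.6,0],"twist":[0,0,0],"grip":1}
    - {"xyz":[0,0.7,0],"twist":[0,0,0],"grip":1}
    - {"xyz":[0,0.75,0],"twist":[0,0,0],"grip":1}

```text
clock: 33.08
position: [0.4583, -0.4677, 0.0864]
ee_rot: [-2.22, -2.214, 0.004]
force: [-17.3, 4.3, 9.3]
width: 0.006
```

```bash
python3 - <<'E'
from m import *
from plan import *
seq([])
def ball(n,box):
    x0,y0,x1,y1=box; I=arm.get_image(n)[y0:y1,x0:x1]; h=cv2.cvtColor(I,cv2.COLOR_BGR2HSV)
    m=((h[...,0]<4)|(h[...,0]>174))&(h[...,1]>170)&(h[...,2]>80); v,u=np.nonzero(m); return len(u),(u.mean()+x0,v.mean()+y0) if len(u) else None
a=ball("scene",(50,290,150,370)); b=ball("side",(310,115,380,165)); print(a,b)
if a[1] and b[1]: print(tri([(sc,a[1]),(sd,b[1])]))
E
```

```text
33.075 [ 0.4583 -0.4677  0.0864] [-17.28     4.3009   9.3099] 0.006181977726593981 yaw 89.83910634735307 [ 0.4875  0.6489  0.3499  1.6659 -0.2685  0.881   0.9423]
(0, None) (28, (np.float64(325.9642857142857), np.float64(133.42857142857142)))
```

The force rose to 17 N at the expected end of travel. I'll back off, raise and check.

Call:
jog_arm:
  moves:
    - {"xyz":[0,-0.5,0],"twist":[0,0,0],"grip":1}
    - {"xyz":[0,-1.2,0],"twist":[0,0,0],"grip":1}
    - {"xyz":[0,-1.8,0],"twist":[0,0,0],"grip":1}
    - {"xyz":[0,-1.8,-1],"twist":[0,0,0],"grip":1}
    - {"xyz":[0,-1.8,-2],"twist":[0,0,0],"grip":1}

```text
clock: 33.8
position: [0.3534, -0.4677, 0.2081]
ee_rot: [-2.223, -2.218, -0.0]
force: [0.9, -0.7, 0.4]
width: 0.003
```

Call:
jog_arm:
  moves:
    - {"xyz":[3,0,-1],"twist":[0,0,0],"grip":1}
    - {"xyz":[3,0,-1],"twist":[0,0,0],"grip":1}
    - {"xyz":[3,0,-1],"twist":[0,0,0],"grip":1}
    - {"xyz":[3,0,-1],"twist":[0,0,0],"grip":1}
    - {"xyz":[3,0,-1],"twist":[0,0,0],"grip":1}

```text
clock: 34.42
position: [0.3546, -0.2881, 0.2672]
ee_rot: [2.221, 2.22, 0.001]
force: [0.4, 1.0, -0.3]
width: 0.004
```

```bash
python3 - <<'E'
from m import *
from plan import *
seq([])
def blob(n,box,f):
    x0,y0,x1,y1=box; h=cv2.cvtColor(arm.get_image(n)[y0:y1,x0:x1],cv2.COLOR_BGR2HSV)
    v,u=np.nonzero(f(h[...,0],h[...,1],h[...,2])); return len(u),(u.mean()+x0,v.mean()+y0) if len(u) else None
red=lambda h,s,v:((h<4)|(h>174))&(s>170)&(v>80)
a=blob("scene",(50,280,150,370),red); b=blob("side",(310,115,380,165),red); print(a,b)
if a[1] and b[1]: B=tri([(sc,a[1]),(sd,b[1])]); print("ball",B,"lever angle",.5+np.arcsin((B[0]-.4545)/.08))
# grip plate (wood) vs expected place of the hung plate in both fixed views
wood=lambda h,s,v:(h>8)&(h<20)&(s>90)&(v>90)
m=[.6496,.0509,.17+.0225]; 
for n,c in(("scene",sc),("side",sd)):
    e=proj(c,m)[0]; x,y=e.astype(int); print(n,"plate expected",e,"seen",blob(n,(x-25,y-25,x+25,y+25),wood))
# row of pots: predicted vs first-seen picture differences
old=cv2.imread("pics/sd3.png"); new=arm.get_image("side"); crop(new,240,110,390,260,3.9,"pics/sd5.png"); n2=cv2.imread("pics/sd5.png")
d=cv2.absdiff(old,n2).max(2); print("rail region diff mean",d[150:520,190:370].mean(), "beaker",d[300:400,400:490].mean())
s0=cv2.imread("pics/scene0.png"); s1=arm.get_image("scene"); D=cv2.GaussianBlur(cv2.absdiff(s0,s1).max(2),(5,5),0)
for k,(x0,y0,x1,y1) in dict(spray=(255,325,295,385),jar=(142,335,178,378),beaker=(148,245,178,275),nutr=(355,245,385,292),tape=(178,375,230,420),dish=(305,290,350,326),scoop=(250,163,308,185)).items(): print(k,D[y0:y1,x0:x1].mean().round(1))
E
```

```text
34.425 [ 0.3546 -0.2881  0.2672] [ 0.4158  0.9521 -0.2532] 0.003889361273343236 yaw 89.96756974186596 [ 0.2365  0.1229  0.3714  1.9422 -0.0506  1.0839  0.6285]
(131, (np.float64(98.02290076335878), np.float64(332.6564885496183))) (33, (np.float64(326.3939393939394), np.float64(133.5151515151515)))
ball [ 0.488  -0.4671  0.0919] lever angle 0.932367142679452
scene plate expected [325.7163 199.6833] seen (215, (np.float64(324.78139534883724), np.float64(199.43720930232558)))
side plate expected [234.909  208.8143] seen (128, (np.float64(234.265625), np.float64(207.7265625)))
rail region diff mean 6.15 beaker 5.953111111111111
spray 5.8
jar 6.0
beaker 13.2
nutr 5.7
tape 5.5
dish 5.9
scoop 32.8
```

```bash
python3 - <<'E'
from h import *
a=cv2.imread("pics/side0.png"); b=arm.get_image("side"); D=cv2.GaussianBlur(cv2.absdiff(a,b).max(2),(5,5),0)
for k,(x0,y0,x1,y1) in dict(scoop=(318,315,372,390),beaker=(342,190,364,212),jar=(286,140,306,166)).items(): print(k,D[y0:y1,x0:x1].mean().round(1),D[y0:y1,x0:x1].max())
s0=cv2.imread("pics/scene0.png"); s1=arm.get_image("scene"); print(s1[165:185:6,255:305:12].tolist())
E
```

```text
scoop 5.0 8
beaker 4.8 7
jar 5.1 7
[[[191, 206, 222], [195, 212, 226], [196, 211, 225], [192, 206, 223], [100, 97, 103]], [[194, 207, 224], [193, 207, 222], [99, 150, 194], [199, 217, 232], [125, 129, 142]], [[193, 204, 221], [57, 96, 132], [197, 212, 229], [189, 204, 218], [200, 215, 227]], [[75, 88, 103], [192, 206, 220], [186, 201, 216], [189, 206, 219], [191, 207, 222]]]
```

```bash
python3 -c "
from cell import arm
print(arm.sign_off(), arm.observe()['clock'])"
```

```text
the job is handed in; nothing more can be done
the job is handed in; nothing more can be done
```

The job is handed in, at about 34.5 s on the clock; no verdict was reported. Three pots and the blue basket were on the bench; the fourth pot and the yellow basket were absent.

- **Pots:** All three are in the rail, each pushed until the contact force rose. The contacts were 60 to 63 mm apart, and the side view shows the row against the stop with nothing shifted since.
- **Basket:** The blue basket hangs on the right hook. In both fixed cameras its grip plate is about 1 pixel from the expected place.
- **Lamp lever:** I pushed it last, to its end stop at 17 N. The red ball then gave a lever angle of about 0.93 rad, and the rule asks for more than 0.85.
- **Other things on the bench:** The scene picture differences for the scoop and beaker came out high. The side camera shows neither has moved, so I put it down to a pot lifted out of view (scoop) and the arm or its shadow (beaker). The remaining objects looked unchanged.

My first estimate of the stop position was about 3 mm off along the rail, and the contact pushes made up for it.

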